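# Pack the two-tier packing-station kit case

## Task

Pack the blue two-tier kit case. Fold its yellow divider flap up and back, lay the ticket pad in the lower tier and slide it fully in under the fixed grey tray at the rear, and lay every box cutter and marker lying beside the case in the open bay in front of that tray. Then fold the flap down flat over them and stand the stapler upright on top of it, leaving the other goods on the worktop as they are.

Things in the scene. Friction and masses are not known exactly. Their poses are not given: they have to be found in the camera images.
- case: fixed blue open-topped kit case, 240 (x) x 230 (y) x 70 mm high; origin at the centre of its underside; x axis points from its front (robot side) to its rear, z up. Walls and floor 5 mm thick; inner floor at z = 5 mm; the front wall is 49 mm high, the side and rear walls 70 mm. The front part is the bay, under the yellow flap; the rear part has a fixed grey tray
- flap (a joint): angle of the yellow divider flap; hinge along the case's y axis at case x = +35, z = 48 mm. 0 = shut flat, 1.57 = upright, 2.2 = folded back to the stop; starts at 0 to 0.25. A plate 146 (from the hinge to the front) x 214 x 6 mm, 0.12 kg, underside 45 and top 51 mm above the case's underside when shut. Stiff hinge (0.16 N m friction): stays where it is left
- flap_bar (a point): middle of the black pull bar on the flap: round, 10 mm thick, 80 mm long along the case's y axis, 38 mm above the flap's mid-plane and 128 mm from the hinge (towards the front when shut), a leg at each end, 70 mm clear between the legs; it can be pinched across (along case x) and turns in the grip
- bay (a point): centre of the floor of the bay, the front part of the lower tier, 40 mm in front of the case's centre, axes as the case's. The bay is open from above when the flap is up; inside it measures 150 (x) x 220 (y) x 40 mm up to the flap
- pocket (a point): a point on the floor of the pocket, 75 mm behind the case's centre, axes as the case's. The pocket lies under the fixed grey tray deck (underside 45, top 51 mm above the case's underside) and opens to the bay just behind the hinge line, at case x = +37 mm: 105 mm wide (y), 40 mm high, 78 mm deep, solid grey cheeks either side
- pad: white block-shaped ticket pad, 60 (x) x 85 (y) x 19 mm, lying flat; origin at the centre of its underside. It fits the pocket with its 60 mm side along the case's x axis
- cutter_a: yellow snap-blade box cutter, 131 x 18 x 14 mm, lying flat; may be absent. Origin: centre of its underside; its x axis runs along its length, z up. Grasp across the 18 mm width
- cutter_b: yellow snap-blade box cutter, 131 x 18 x 14 mm, lying flat; may be absent. Origin: centre of its underside; its x axis runs along its length, z up. Grasp across the 18 mm width
- marker_red: felt marker, 126 mm long, 18 mm thick, lying flat with its red cap; may be absent. Origin: at mid-length on the side that lies down at the start (the marker can roll); x axis along its length. Grasp across its thickness
- stapler: red stapler with black base, 120 (its x) x 32 (y) x 44 mm, standing on its base (a plate 6 mm high, 32 mm wide); the red arm above, 18 to 44 mm up, is 20 mm wide. Origin at the centre of its underside, x along its length, z up. Grasp across the red arm at the middle
- ramekin: white ramekin, 68 mm across, a bystander
- cup_blue: blue cup, a bystander
- cup_mint_s: mint green cup, a bystander
- tape: roll of brown packing tape, 79 mm across, a bystander
- shaker: glass salt shaker, 27 x 74 mm, a bystander
Mind the look-alikes: they are no part of the job. There is more than one size of the stapler; the job needs the larger.

How it is judged:
By the outcome, as a careful person would: the job done as asked, in the order asked, and still so for the second after the job is handed in, with the robot touching nothing.
Of cutter_a, cutter_b, marker_red only 2 to 3 are there at a start; the rules pass over those that are not, and their reading is None.
At some moment in a run one of cutter_a, cutter_b may be knocked a few centimetres aside while the robot is not near it.
Once in a run the grip may slacken for a moment while it holds something.
It also fails if it takes over 210 s, if anything falls off the work surface, if the arm or the gripper's body presses on something with over 40 N, if the wrist force passes 120 N, or if a joint passes its speed limit or range.

## Robot

A 7-joint arm with a two-finger parallel gripper is mounted at the origin on a cart in front of the work surface, level with it; the furniture and walls round the work are solid. World frame = base frame: x ahead of the robot, y to its left, z up, the work surface at z = 0. Lengths are in m, angles in rad, forces in N, time in s.
With the tool pointing down it reaches from about 0.425 to 0.925 m from the base axis. Payload 6.8 kg.
Tool frame: the origin (TCP) lies on the centre line of the jaws, within the pads' length; the fingertips stand 25 mm ahead of it and the grasp point (between the pads) lies 6 mm ahead of it; z points along the fingers, y is the line along which they close (so a half turn about z gives the same grasp; the last joint's range is limited). The gripper opens to 85 mm and grips with 20 to 120 N. Pads are 22 mm wide; open, the fingers measure 114 mm over their backs; the gripper's body (76 mm by 85 mm) begins 54 mm behind the grasp point. The pads swing forward as they close: fully open they stand 13 mm farther back than shut.
Start: joints at [1.205, 0.477, 0.022, 1.555, -0.011, 1.109, -0.083], TCP at [0.172, -0.653, 0.256] pointing down, gripper open.
Joint ranges: [-2.96, 2.96], [-0.34, 2.1], [-1.41, 1.46], [0.24, 2.44], [-1.37, 4.51], [0.17, 1.92], [-2.96, 2.96]. Speed limits (rad/s): [2.39, 2.39, 3.14, 3.14, 3.14, 3.14, 3.14].

## Interface

Orientations are given as a rotation vector (axis times angle).
In Python, from bench import telemetry, grab_frame, job gives the robot as it stands.
- The arm moves only by the tool apply_moves, never from a script. Its argument "rows" is a list of rows, each a list of 2 entries, a list of its own where there are three numbers: the shift along the tool's x, y, z each as a share of 250 mm, from -1 to 1, then the turn, a rotation vector about the tool's x, y, z each as a share of pi rad, from -1 to 1. A call has 1 to 10 rows; each row is the pose to reach, as a shift and turn from the pose commanded when the call began, along the tool's axes at that moment, turning the shorter way round; what a row does not reach only later rows make up. A row lasts 1/8 s, in which the tool goes at most 62.5 mm and 10.7 degrees, less where a joint would pass 70% of its speed; a pose out of reach is approached as far as the arm can. A call with a number of a shift or a turn outside -1 to 1 is refused whole. A call with a gripper value outside its range is refused whole. "jaw" is the gripper's target within -1 to 1 (fully open at 1, half-way at 0, shut at -1), set as the call begins (left out, the last holds). The fingers move at their own pace and stop on an object; "newtons" is the grip in N (left out, the last holds). Time passes only in rows, so rows that repeat a pose let the fingers close. It gives the time, the measured TCP pose, the force, the opening and the grip force at its end, in the units of the state.
- telemetry.get_obs(): the state, without advancing time (a new reading comes with each control period).
- grab_frame(name): name is "scene" or "top" or "wrist"; returns a dict with "frame" (420x560x3 uint8, red, green, blue), "vertical_fov" (degrees; the focal length in pixels is half the picture's height over the tangent of half this angle, whatever the lens; pixels are square), "cx", "cy" (the principal point, pixels), "origin" and "attitude" of the camera in the world. Camera axes: x right, y up, looking along -z (the intrinsics and any distortion apply to the point x, -y, -z); pixel columns grow to the right and rows downward; lengths in m; the calibration is good to about 2 mm. A picture is of the moment at which its call begins. There is no depth.
- job.hand_in(): hands the job in; it is judged then, once.
The state is a dict: "clock": time; "joints": joint angles; "qvel": joint speeds; "tau": joint torques, N m; "tcp_pos": TCP position; "orientation": TCP orientation; "contact_force": force on the tool from outside, world axes, zero at the start; "moment": the same for the moment, N m; "grip_width": finger opening in m; "gripper_force": force on a finger pad.
Only numpy, scipy, OpenCV 4.12 (cv2) and the standard library are available. Lean on these libraries where they do the work, as an engineer would, in place of code of your own. Each camera call takes 0.05 s, during which the arm holds its last target. There are 200 camera calls.

## Working session

There is one attempt and no reset: what is moved stays moved. The work goes in short steps, Python scripts to look and compute and a tool call to move; the robot and the scene stay as the last step left them, time stands still between calls to the robot, and variables do not carry over. Pictures are saved under pics/ and viewed, at most 14 in all, crops included, and the job is handed in when it is done.

Besides the shell and the picture viewer there is one more tool, called by a JSON object that holds its "method" and its "body", one argument or row to a line. apply_moves: Moves the arm, as the interface text tells. Its arguments: {"type":"object","properties":{"rows":{"type":"array"},"jaw":{"type":"number"},"newtons":{"type":"number"}},"required":["rows"]}

```bash
ls; mkdir -p pics
cat > h.py <<'E'
import numpy as np, cv2
from scipy.spatial.transform import Rotation as R
from bench import telemetry, grab_frame, job
def shot(n,f):
    d=grab_frame(n); cv2.imwrite('pics/'+f,d['frame'][:,:,::-1]); return d
E
python3 - <<'E'
from h import *
for n in('scene','top','wrist'):
    d=shot(n,n+'0.png'); print({k:(v if k!='frame' else 0) for k,v in d.items()})
print(telemetry.get_obs())
a=cv2.imread('pics/scene0.png');b=cv2.imread('pics/top0.png')
E
```

```text
pics
{'frame': 0, 'vertical_fov': 55.4032703719657, 'cx': 277.76502197579015, 'cy': 211.01133504439196, 'origin': array([0.15433983, 0.80955668, 0.88507784]), 'attitude': array([ 0.2809113 , -1.12606567, -2.45106934])}
{'frame': 0, 'vertical_fov': 54.77646770731948, 'cx': 282.70452084199417, 'cy': 208.79661975794363, 'origin': array([0.41885445, 0.0155865 , 1.19398293]), 'attitude': array([ 0.08931912, -0.11263273, -1.5915144 ])}
{'frame': 0, 'vertical_fov': 63.20447044629982, 'cx': 281.2939696552311, 'cy': 207.52538402296315, 'origin': array([ 0.25069578, -0.63155361,  0.37291636]), 'attitude': array([-0.27495061,  0.21354602, -1.30071272])}
{'clock': 0.15, 'joints': array([ 1.20488048,  0.47761652,  0.02236741,  1.55616398, -0.01149584,
        1.1092827 , -0.08308406]), 'qvel': array([ 0.00057071, -0.00273347, -0.00097592, -0.00384724, -0.00026947,
       -0.00072714,  0.00073599]), 'tau': array([ 2.83411267e-03, -5.96926010e+01,  1.61023870e+00, -2.81489038e+01,
        1.26154794e-02,  6.54949035e-03, -1.67574643e-05]), 'tcp_pos': array([ 0.17199127, -0.65231856,  0.2555707 ]), 'orientation': array([-3.11422059e+00, -4.03714379e-01,  4.35099119e-04]), 'contact_force': array([-0.70979185, -0.11813204, -0.59214482]), 'moment': array([-0.03337552,  0.03178781, -0.06905848]), 'gripper_force': 0.0, 'grip_width': 0.08542022474683814}
```

View pics/top0.png

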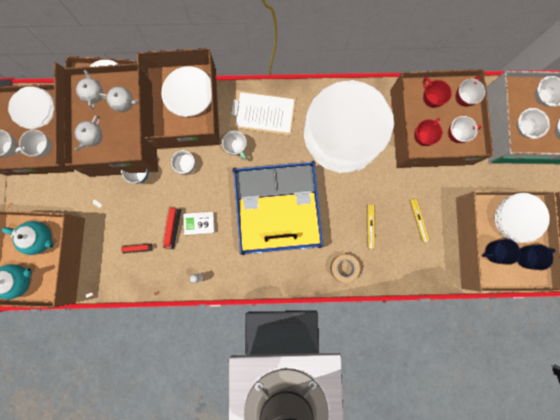

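View pics/scene0.png

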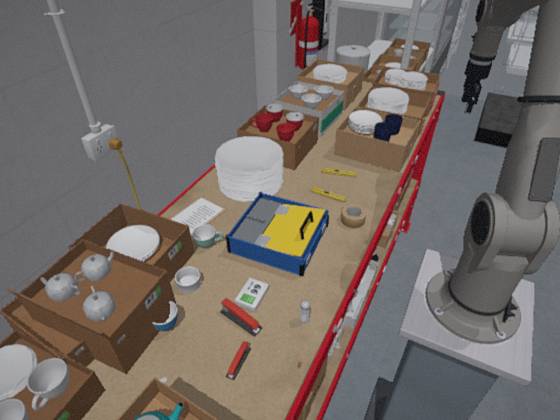

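The top view shows the case at (278,207) with its bar at (281,237), and the pad at (199,223). Cutters lie at (371,227) and (419,220). There are two staplers: a larger one at (171,228) and a smaller one at (137,248). I see no marker so far, so I'll measure these and enlarge the area to confirm.

```bash
cat >> h.py <<'E'
def uv(d,P):
    f=210/np.tan(np.radians(d['vertical_fov'])/2); P=np.atleast_2d(P)
    c=(P-d['origin'])@R.from_rotvec(d['attitude']).as_matrix()
    return np.c_[d['cx']-f*c[:,0]/c[:,2], d['cy']+f*c[:,1]/c[:,2]]
def ray(d,p,z):
    f=210/np.tan(np.radians(d['vertical_fov'])/2); p=np.atleast_2d(p).astype(float)
    c=np.c_[(p[:,0]-d['cx'])/f,-(p[:,1]-d['cy'])/f,-np.ones(len(p))]
    w=c@R.from_rotvec(d['attitude']).as_matrix().T
    return d['origin']+w*((z-d['origin'][2])/w[:,2])[:,None]
def blobs(d,lo,hi,z,amin=40,box=None):
    hsv=cv2.cvtColor(d['frame'],cv2.COLOR_RGB2HSV); m=cv2.inRange(hsv,np.array(lo),np.array(hi))
    if lo[0]<0: m=cv2.inRange(hsv,np.array([0,*lo[1:]]),np.array(hi))|cv2.inRange(hsv,np.array([180+lo[0],*lo[1:]]),np.array([180,*hi[1:]]))
    if box: k=np.zeros_like(m); k[box[1]:box[3],box[0]:box[2]]=255; m&=k
    for c in cv2.findContours(m,cv2.RETR_EXTERNAL,cv2.CHAIN_APPROX_NONE)[0]:
        if cv2.contourArea(c)<amin: continue
        (u,v),s,a=cv2.minAreaRect(c); q=cv2.boxPoints(((u,v),s,a)); w=ray(d,q,z)[:,:2]
        e=[w[1]-w[0],w[2]-w[1]]; e.sort(key=np.linalg.norm)
        print('px',np.round([u,v]),'xy',np.round(w.mean(0),4),'LxW',np.round([np.linalg.norm(e[1]),np.linalg.norm(e[0])],4),'yaw',round(np.degrees(np.arctan2(e[1][1],e[1][0]))%180,1))
E
python3 - <<'E'
from h import *
d=grab_frame('top')
B=(90,150,460,300)
print('yellow');blobs(d,(20,120,120),(35,255,255),0.014,box=B)
print('red');blobs(d,(-8,150,80),(8,255,255),0.04,box=(110,190,220,290))
print('white');blobs(d,(0,0,180),(180,60,255),0.019,box=(175,205,225,240))
print('blue');blobs(d,(105,120,40),(125,255,255),0.07,amin=20,box=(225,150,330,260))
print('bar');blobs(d,(0,0,0),(180,255,60),0.086,amin=10,box=(255,225,310,250))
c=d['frame'][150:300,100:460,::-1]; cv2.imwrite('pics/crop1.png',cv2.resize(c,None,fx=2.2,fy=2.2,interpolation=3))
E
```

```text
yellow
px [370. 226.] xy [ 0.5147 -0.2596] LxW [0.1293 0.0207] yaw 177.0
px [419. 220.] xy [ 0.5303 -0.4039] LxW [0.1292 0.0232] yaw 13.6
px [278. 221.] xy [0.5356 0.0092] LxW [0.2295 0.151 ] yaw 94.1
red
px [135. 248.] xy [0.4661 0.4173] LxW [0.0763 0.0149] yaw 94.4
px [169. 227.] xy [0.5234 0.3207] LxW [0.1124 0.0216] yaw 171.8
white
px [198. 223.] xy [0.5341 0.2431] LxW [0.0871 0.0641] yaw 88.7
blue
px [277. 207.] xy [0.5692 0.0116] LxW [0.2392 0.2325] yaw 3.2
bar
px [280. 237.] xy [0.4842 0.0065] LxW [0.0824 0.0088] yaw 94.6
```

View pics/crop1.png

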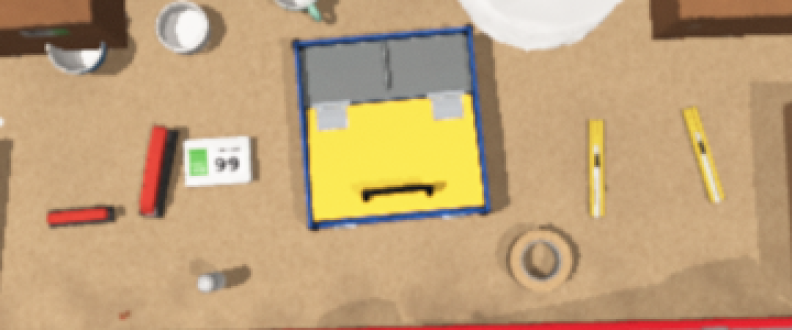

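The crop shows two staplers. The larger is at source (171,228) with a 112 mm arm, and the smaller is at (137,248) with a 76 mm arm. The larger one fits the description. The pad with "99" at (199,223) measures 87x64 mm, which fits. There are exactly two cutters and no marker.

I'll move towards the bar.

```bash
cat >> h.py <<'E'
CY=np.radians(4.0); CO=np.array([0.5692,0.0116,0])
def case(x,y,z): return CO+np.array([np.cos(CY)*x-np.sin(CY)*y,np.sin(CY)*x+np.cos(CY)*y,z])/1000
def down(yx,tilt=0):
    "tool down, tool x axis heading yx deg in world; tilt: turn about tool y, deg"
    a=np.radians(yx); x=np.array([np.cos(a),np.sin(a),0]); z=np.array([0,0,-1.])
    return R.from_matrix(np.c_[x,np.cross(z,x),z])*R.from_euler('y',tilt,degrees=True)
def cur():
    o=telemetry.get_obs(); return np.array(o['tcp_pos']),R.from_rotvec(o['orientation'])
def plan(*w,c=None):
    p,r=c or cur()
    for P,Q in w:
        Q=Q or r
        s=r.inv().apply(np.array(P)-p)/.25; t=(r.inv()*Q).as_rotvec()/np.pi
        print('[[%.3f,%.3f,%.3f],[%.3f,%.3f,%.3f]]'%(*s,*t),'rows',int(np.ceil(max(np.linalg.norm(s)*4,np.linalg.norm(t)*180/10.7)))); p,r=np.array(P),Q
def st():
    o=telemetry.get_obs(); r=R.from_rotvec(o['orientation']).as_matrix()
    print(round(o['clock'],2),'tcp',np.round(o['tcp_pos'],4),'x',np.round(r[:,0],3),'z',np.round(r[:,2],3),'j',np.round(o['joints'],2),'F',np.round(o['contact_force'],1),'w',round(o['grip_width'],4),round(o['gripper_force'],1))
E
python3 - <<'E'
from h import *
plan(((.36,-.47,.3),None),((.45,-.25,.3),None),((.43,.0,.3),None))
E
```

```text
[[0.913,-0.514,-0.177],[0.000,0.000,0.000]] rows 5
[[0.572,-0.759,0.001],[0.000,0.000,0.000]] rows 4
[[0.178,-0.987,0.001],[0.000,0.000,0.000]] rows 5
```

{"method": "apply_moves", "body": {
  "rows": [
    [[0.91,-0.51,-0.18],[0,0,0]],
    [[0.91,-0.51,-0.18],[0,0,0]],
    [[0.91,-0.51,-0.18],[0,0,0]],
    [[0.91,-0.51,-0.18],[0,0,0]],
    [[0.91,-0.51,-0.18],[0,0,0]],
    [[0.91,-0.51,-0.18],[0,0,0]]
  ]
}}

```text
clock: 0.95
tcp_pos: [0.3601, -0.471, 0.3014]
orientation: [3.115, 0.407, -0.0]
contact_force: [-0.6, -0.1, 0.3]
grip_width: 0.0853
gripper_force: 0.0
```

{"method": "apply_moves", "body": {
  "rows": [
    [[0.57,-0.76,0],[0,0,0]],
    [[0.57,-0.76,0],[0,0,0]],
    [[0.57,-0.76,0],[0,0,0]],
    [[0.57,-0.76,0],[0,0,0]],
    [[0.57,-0.76,0],[0,0,0]]
  ]
}}

```text
clock: 1.58
tcp_pos: [0.4495, -0.2496, 0.3011]
orientation: [-3.114, -0.409, -0.0]
contact_force: [-0.7, -0.4, -0.2]
grip_width: 0.0856
gripper_force: 0.0
```

{"method": "apply_moves", "body": {
  "rows": [
    [[0.18,-0.99,0],[0,0,0]],
    [[0.18,-0.99,0],[0,0,0]],
    [[0.18,-0.99,0],[0,0,0]],
    [[0.18,-0.99,0],[0,0,0]],
    [[0.18,-0.99,0],[0,0,0]],
    [[0.18,-0.99,0],[0,0,0]]
  ]
}}

```text
clock: 2.33
tcp_pos: [0.4295, -0.0031, 0.3011]
orientation: [3.116, 0.398, -0.001]
contact_force: [0.1, -0.8, 0.1]
grip_width: 0.0855
gripper_force: 0.0
```

Run:
```python
from h import *
st(); d=shot('wrist','w1.png'); print(d['origin'])
```

```text
2.33 tcp [ 0.4295 -0.0031  0.3011] x [ 0.968  0.252 -0.001] z [-0.    -0.001 -1.   ] j [ 0.29  0.04 -0.43  2.03  0.02  1.08 -1.47] F [ 0.1 -0.8  0.1] w 0.0855 0.0
[0.50832002 0.01750647 0.41852838]
```

View pics/w1.png

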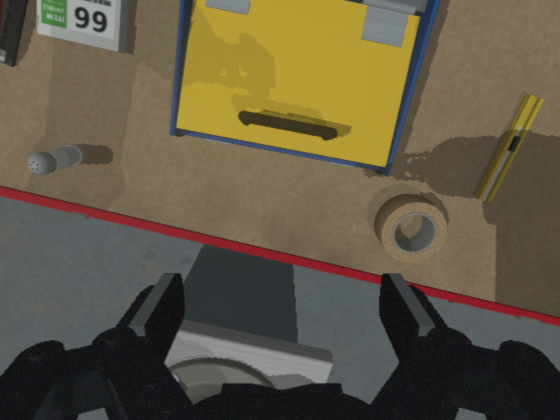

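The wrist view shows the bar at (288,125), clear and roughly centred between the case sides, with the tape at (411,230) in front. I'll triangulate the bar.

```bash
cat >> h.py <<'E'
def tri(d1,p1,d2,p2):
    a=ray(d1,p1,0)[0]-d1['origin']; b=ray(d2,p2,0)[0]-d2['origin']; a/=np.linalg.norm(a); b/=np.linalg.norm(b)
    s=np.linalg.lstsq(np.c_[a,-b],d2['origin']-d1['origin'],rcond=None)[0]
    A=d1['origin']+s[0]*a; B=d2['origin']+s[1]*b; return (A+B)/2,np.linalg.norm(A-B)
def mid(d,lo,hi,box,erode=0):
    hsv=cv2.cvtColor(d['frame'],cv2.COLOR_RGB2HSV)[box[1]:box[3],box[0]:box[2]]
    m=cv2.inRange(hsv,np.array(lo),np.array(hi)); c=max(cv2.findContours(m,0,1)[0],key=cv2.contourArea)
    return np.array(cv2.minAreaRect(c)[0])+box[:2]
E
python3 - <<'E'
from h import *
t=grab_frame('top');w=grab_frame('wrist');s=grab_frame('scene')
b1=mid(t,(0,0,0),(180,255,70),(255,225,310,250)); b2=mid(w,(0,0,0),(180,255,75),(232,105,345,145))
print(b1,b2); P,e=tri(t,b1,w,b2); print(P,e)
blobs(w,(0,0,0),(180,255,75),P[2],amin=100,box=(232,105,345,145))
blobs(t,(0,0,0),(180,255,75),P[2],amin=10,box=(255,225,310,250))
for x,z in((-120,49),(120,70)):
  for y in(-115,115): print(uv(t,case(x,y,z)),uv(w,case(x,y,z)),uv(s,case(x,y,z)))
print(uv(s,P))
E
```

```text
Traceback (most recent call last):
  File "h.py", line 47, in mid
    m=cv2.inRange(hsv,np.array(lo),np.array(hi)); c=max(cv2.findContours(m,0,1)[0],key=cv2.contourArea)
                                                    ~~~^^^^^^^^^^^^^^^^^^^^^^^^^^^^^^^^^^^^^^^^^^^^^^^^
ValueError: max() iterable argument is empty
```

Run:
```python
from h import *
t=grab_frame('top');w=grab_frame('wrist');s=grab_frame('scene')
t['frame']=cv2.imread('pics/top0.png')[:,:,::-1].copy()
b1=mid(t,(0,0,0),(180,255,70),(255,225,310,250)); b2=mid(w,(0,0,0),(180,255,75),(232,105,345,145))
print(b1,b2); P,e=tri(t,b1,w,b2); print(P,e)
blobs(w,(0,0,0),(180,255,75),P[2],amin=100,box=(232,105,345,145))
blobs(t,(0,0,0),(180,255,75),P[2],amin=10,box=(255,225,310,250))
for x,z in((-120,49),(120,70)):
  for y in(-115,115): print(uv(t,case(x,y,z)),uv(w,case(x,y,z)),uv(s,case(x,y,z)))
print(uv(s,P))
```

```text
[280.47529602 236.76117611] [288.30028534 125.538517  ]
[0.48326327 0.0054928  0.10878164] 0.00021227030307190264
px [288. 126.] xy [0.4833 0.005 ] LxW [0.0874 0.0111] yaw 94.0
px [280. 237.] xy [0.4834 0.0056] LxW [0.0837 0.0095] yaw 94.6
[[322.0512296  246.19022009]] [[383.57628742 171.12218508]] [[327.43829682 214.68429258]]
[[240.60263241 253.86017336]] [[174.75818879 132.12119303]] [[301.83763379 264.84536987]]
[[313.91685923 161.5364554 ]] [[ 471.58959157 -104.28865841]] [[258.88918762 191.44624516]]
[[233.0996652  168.71674967]] [[ 193.15273439 -171.03530389]] [[225.20150964 235.88430652]]
[[305.61915423 220.14144468]]
```

```bash
sed -i 's/^CY=.*/CY=np.radians(4.2); CO=np.array([0.567,0.0108,0])/' h.py
python3 - <<'E'
from h import *
Q=down(94.2)
plan(((.4833,.0055,.2),Q),((.4833,.0055,.115),Q))
E
```

```text
[[0.216,0.028,0.405],[-0.000,0.000,-0.442]] rows 8
[[0.000,0.000,0.340],[0.000,0.000,0.000]] rows 2
```

{"method": "apply_moves", "body": {
  "rows": [
    [[0.216,0.028,0.405],[0,0,-0.442]],
    [[0.216,0.028,0.405],[0,0,-0.442]],
    [[0.216,0.028,0.405],[0,0,-0.442]],
    [[0.216,0.028,0.405],[0,0,-0.442]],
    [[0.216,0.028,0.405],[0,0,-0.442]],
    [[0.216,0.028,0.405],[0,0,-0.442]],
    [[0.216,0.028,0.405],[0,0,-0.442]],
    [[0.216,0.028,0.405],[0,0,-0.442]],
    [[0.216,0.028,0.405],[0,0,-0.442]],
    [[0.216,0.028,0.405],[0,0,-0.442]]
  ],
  "jaw": 0.1
}}

```text
clock: 3.92
tcp_pos: [0.4834, 0.0062, 0.2]
orientation: [-2.138, -2.302, 0.0]
contact_force: [-0.2, -0.5, 1.1]
grip_width: 0.0468
gripper_force: 0.0
```

Run:
```python
from h import *
st(); d=shot('wrist','w2.png'); print(uv(d,(.4833,.0055,.109)))
plan(((.4833,.0055,.115),down(94.2)))
```

```text
3.92 tcp [0.4834 0.0062 0.2   ] x [-0.074  0.997  0.   ] z [-0.  0. -1.] j [ 0.41  0.3  -0.64  2.03  0.23  0.89 -0.28] F [-0.2 -0.5  1.1] w 0.0468 0.0
[[281.7154221  225.56628226]]
[[-0.003,-0.001,0.340],[0.000,0.000,0.000]] rows 2
```

View pics/w2.png

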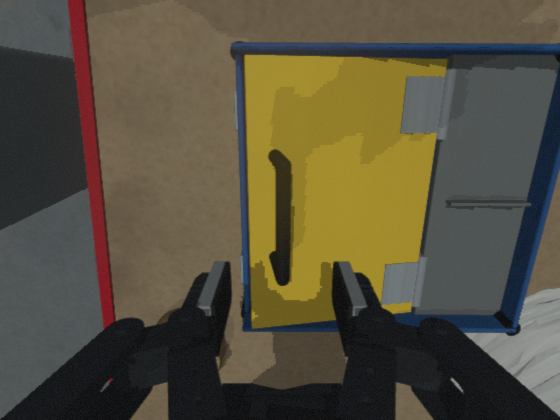

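{"method": "apply_moves", "body": {
  "rows": [
    [[-0.003,0,0.1],[0,0,0]],
    [[-0.003,0,0.2],[0,0,0]],
    [[-0.003,0,0.3],[0,0,0]],
    [[-0.003,0,0.34],[0,0,0]],
    [[-0.003,0,0.34],[0,0,0]]
  ]
}}

```text
clock: 4.6
tcp_pos: [0.4833, 0.0058, 0.1149]
orientation: [-2.136, -2.303, 0.001]
contact_force: [0.2, -0.2, 0.7]
grip_width: 0.0467
gripper_force: 0.0
```

{"method": "apply_moves", "body": {
  "rows": [
    [[0,0,0],[0,0,0]],
    [[0,0,0],[0,0,0]],
    [[0,0,0],[0,0,0]],
    [[0,0,0],[0,0,0]],
    [[0,0,0],[0,0,0]],
    [[0,0,0],[0,0,0]]
  ],
  "jaw": -1,
  "newtons": 30
}}

```text
clock: 5.35
tcp_pos: [0.4839, 0.0057, 0.1152]
orientation: [2.136, 2.303, 0.001]
contact_force: [3.4, 1.0, -1.5]
grip_width: 0.0091
gripper_force: 29.2
```

```bash
cat >> h.py <<'E'
def bar(a,y=0):
    a=np.asarray(a); return case(35-128*np.cos(a)+38*np.sin(a),y,48+128*np.sin(a)+38*np.cos(a))
def bartool(a,off=0,H=94.2):
    ph=np.degrees(max(0,min(a,2.2)-np.pi/2)) if a>0 else 0
    ph=np.interp(a,[.6,2.2],[0,36]); Q=down(H)*R.from_euler('x',ph,degrees=True)
    return bar(a)-Q.apply([0,0,.006])+off,Q
def rows(T,c=None):
    p,r=c or cur(); out=[]
    for P,Q in T:
        s=r.inv().apply(P-p)/.25; t=(r.inv()*Q).as_rotvec()/np.pi; out.append('[[%.2f,%.3f,%.3f],[%.3f,%.2f,%.2f]]'%(*s,*t))
    print('['+','.join(out)+']'); return T[-1]
E
python3 - <<'E'
from h import *
st(); p,r=cur(); b=p+r.apply([0,0,.006]); print(b)
best=min(np.arange(0,.4,.005),key=lambda a:np.linalg.norm(bar(a)-b)); print(best,(bar(best)-b)*1e3)
E
```

```text
5.35 tcp [0.4839 0.0057 0.1152] x [-0.075  0.997  0.   ] z [ 0.001  0.    -1.   ] j [ 0.34  0.42 -0.58  2.09  0.35  0.72 -0.39] F [ 3.4  1.  -1.5] w 0.0091 29.2
[0.48388854 0.00569298 0.10920426]
0.19 [-0.18414805 -1.00982416  0.2858352 ]
```

```bash
sed -i 's/0.567,0.0108,0/0.567,0.0116,0/' h.py
python3 - <<'E'
from h import *
A=np.linspace(.19,2.17,25)[1:]
e=rows([bartool(a) for a in A[:8]]); e=rows([bartool(a) for a in A[8:16]],e); rows([bartool(a) for a in A[16:]]+[bartool(2.17)],e)
E
```

```text
[[[-0.00,0.021,-0.039],[0.000,-0.00,0.00]],[[-0.00,0.046,-0.076],[0.000,-0.00,0.00]],[[-0.00,0.074,-0.110],[0.000,-0.00,0.00]],[[-0.00,0.105,-0.141],[0.000,-0.00,0.00]],[[-0.00,0.138,-0.170],[0.001,-0.00,0.00]],[[-0.00,0.174,-0.197],[0.011,-0.00,0.00]],[[-0.00,0.212,-0.220],[0.021,-0.00,0.00]],[[-0.00,0.252,-0.240],[0.032,0.00,0.00]]]
[[[-0.00,0.040,-0.021],[0.010,0.00,0.00]],[[-0.00,0.081,-0.038],[0.021,0.00,0.00]],[[-0.00,0.123,-0.052],[0.031,0.00,-0.00]],[[-0.00,0.167,-0.062],[0.041,0.00,0.00]],[[-0.00,0.211,-0.069],[0.052,0.00,0.00]],[[-0.00,0.256,-0.073],[0.062,0.00,0.00]],[[-0.00,0.301,-0.072],[0.072,0.00,0.00]],[[-0.00,0.345,-0.068],[0.083,0.00,0.00]]]
[[[-0.00,0.045,-0.004],[0.010,-0.00,-0.00]],[[-0.00,0.089,-0.004],[0.021,-0.00,-0.00]],[[0.00,0.134,-0.001],[0.031,-0.00,-0.00]],[[0.00,0.178,0.006],[0.041,-0.00,-0.00]],[[0.00,0.222,0.017],[0.052,0.00,-0.00]],[[0.00,0.265,0.031],[0.062,-0.00,-0.00]],[[0.00,0.306,0.049],[0.072,-0.00,-0.00]],[[0.00,0.345,0.070],[0.083,0.00,-0.00]],[[0.00,0.345,0.070],[0.083,0.00,-0.00]]]
```

{"method": "apply_moves", "body": {
  "rows": [
    [[0,0.021,-0.039],[0,0,0]],
    [[0,0.046,-0.076],[0,0,0]],
    [[0,0.074,-0.11],[0,0,0]],
    [[0,0.105,-0.141],[0,0,0]],
    [[0,0.138,-0.17],[0,0,0]],
    [[0,0.174,-0.197],[0.011,0,0]],
    [[0,0.212,-0.22],[0.021,0,0]],
    [[0,0.252,-0.24],[0.032,0,0]]
  ]
}}

```text
clock: 6.35
tcp_pos: [0.5433, 0.0099, 0.1765]
orientation: [-2.085, -2.249, 0.125]
contact_force: [-11.8, -2.9, 17.4]
grip_width: 0.0087
gripper_force: 31.3
```

{"method": "apply_moves", "body": {
  "rows": [
    [[0,0.04,-0.021],[0.01,0,0]],
    [[0,0.081,-0.038],[0.021,0,0]],
    [[0,0.123,-0.052],[0.031,0,0]],
    [[0,0.167,-0.062],[0.041,0,0]],
    [[0,0.211,-0.069],[0.052,0,0]],
    [[0,0.256,-0.073],[0.062,0,0]],
    [[0,0.301,-0.072],[0.072,0,0]],
    [[0,0.345,-0.068],[0.083,0,0]]
  ]
}}

```text
clock: 7.35
tcp_pos: [0.635, 0.0163, 0.1864]
orientation: [-1.954, -2.106, 0.384]
contact_force: [-0.6, -2.4, 12.3]
grip_width: 0.0085
gripper_force: 31.9
```

Run:
```python
from h import *
st()
A=np.linspace(.19,2.17,25)[1:]
rows([bartool(a) for a in A[16:]]+[bartool(2.17)])
```

```text
7.35 tcp [0.635  0.0163 0.1864] x [-0.075  0.997 -0.001] z [-0.351 -0.028 -0.936] j [ 0.21  0.72 -0.53  1.42  0.28  1.45 -0.28] F [-0.6 -2.4 12.3] w 0.0085 31.9
[[[0.00,0.045,0.007],[0.010,0.00,0.00]],[[0.00,0.090,0.007],[0.020,0.00,0.00]],[[0.00,0.135,0.010],[0.030,0.00,0.00]],[[0.00,0.179,0.017],[0.040,0.00,0.00]],[[0.00,0.222,0.028],[0.051,0.00,0.00]],[[0.00,0.265,0.042],[0.061,0.00,0.00]],[[0.00,0.306,0.059],[0.071,0.00,0.00]],[[0.00,0.346,0.080],[0.082,0.00,0.00]],[[0.00,0.346,0.080],[0.082,0.00,0.00]]]
```

{"method": "apply_moves", "body": {
  "rows": [
    [[0,0.045,-0.001],[0.01,0,0]],
    [[0,0.09,0],[0.02,0,0]],
    [[0,0.134,0.003],[0.03,0,0]],
    [[0,0.178,0.01],[0.04,0,0]],
    [[0,0.222,0.02],[0.05,0,0]],
    [[0,0.265,0.034],[0.06,0,0]],
    [[0,0.306,0.052],[0.07,0,0]],
    [[0,0.345,0.072],[0.08,0,0]],
    [[0,0.345,0.072],[0.08,0,0]]
  ]
}}

```text
clock: 8.48
tcp_pos: [0.7108, 0.0216, 0.137]
orientation: [-1.814, -1.951, 0.612]
contact_force: [7.2, -2.5, 3.8]
grip_width: 0.0086
gripper_force: 33.2
```

Run:
```python
from h import *
st(); p,r=cur(); b=p+r.apply([0,0,.006]); print(b)
best=min(np.arange(1.5,2.3,.005),key=lambda a:np.linalg.norm(bar(a)-b)); print(best,(bar(best)-b)*1e3)
d=shot('scene','s1.png')
```

```text
8.47 tcp [0.7108 0.0216 0.137 ] x [-0.073  0.997 -0.002] z [-0.568 -0.043 -0.822] j [ 0.1   1.03 -0.46  0.99  0.28  1.79 -0.23] F [ 7.2 -2.5  3.8] w 0.0086 33.2
[0.7073721  0.02130294 0.13205833]
2.1799999999999855 [-1.33906921  0.50700469 -0.82917738]
```

View pics/s1.png

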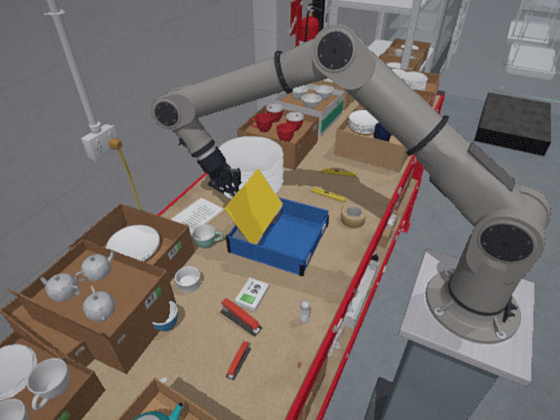

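The scene view shows the flap leaning back at about 2.18 rad and the bay empty. I'll release the bar and go to the pad.

Run:
```python
from h import *
p,r=cur(); a=p+r.apply([0,0,-.11]); Q=down(88.7)
plan((a,r),((.66,.1,.30),Q),((.534,.243,.19),Q))
```

```text
[[-0.000,-0.000,-0.440],[0.000,0.000,0.000]] rows 2
[[0.327,-0.518,0.006],[-0.193,0.010,0.030]] rows 4
[[0.560,-0.517,0.440],[0.000,0.000,0.000]] rows 4
```

{"method": "apply_moves", "body": {
  "rows": [
    [[0,0,0],[0,0,0]],
    [[0,0,0],[0,0,0]],
    [[0,0,0],[0,0,0]],
    [[0,0,-0.1],[0,0,0]],
    [[0,0,-0.2],[0,0,0]],
    [[0,0,-0.32],[0,0,0]],
    [[0,0,-0.44],[0,0,0]],
    [[0,0,-0.44],[0,0,0]]
  ],
  "jaw": -0.25
}}

```text
clock: 9.52
tcp_pos: [0.7623, 0.0279, 0.2319]
orientation: [-1.857, -1.986, 0.553]
contact_force: [0.8, -1.5, -1.8]
grip_width: 0.0321
gripper_force: 0.0
```

Run:
```python
from h import *
st(); Q=down(88.7)
plan(((.68,.1,.30),Q),((.534,.243,.19),Q))
```

```text
9.53 tcp [0.7623 0.0279 0.2319] x [-0.067  0.998 -0.001] z [-0.515 -0.036 -0.856] j [-0.26  1.02  0.41  0.8  -0.29  1.91  0.11] F [ 0.8 -1.5 -1.8] w 0.0321 0.0
[[0.310,-0.406,-0.074],[-0.173,0.008,0.028]] rows 3
[[0.559,-0.597,0.440],[0.000,0.000,0.000]] rows 4
```

{"method": "apply_moves", "body": {
  "rows": [
    [[0.31,-0.4,-0.1],[-0.173,0.008,0.028]],
    [[0.31,-0.4,-0.1],[-0.173,0.008,0.028]],
    [[0.31,-0.4,-0.1],[-0.173,0.008,0.028]],
    [[0.31,-0.4,-0.1],[-0.173,0.008,0.028]],
    [[0.31,-0.4,-0.1],[-0.173,0.008,0.028]],
    [[0.31,-0.4,-0.1],[-0.173,0.008,0.028]]
  ],
  "jaw": 1
}}

```text
clock: 10.28
tcp_pos: [0.6862, 0.1005, 0.3056]
orientation: [2.243, 2.194, 0.002]
contact_force: [0.3, -0.0, -0.9]
grip_width: 0.0857
gripper_force: 0.0
```

Run:
```python
from h import *
st(); Q=down(88.7)
plan(((.534,.243,.19),Q))
```

```text
10.28 tcp [0.6862 0.1005 0.3056] x [ 0.022  1.    -0.002] z [ 0.003 -0.002 -1.   ] j [-0.54  0.5   0.46  1.47 -0.23  1.22 -0.08] F [ 0.3 -0.  -0.9] w 0.0857 0.0
[[0.557,-0.623,0.459],[0.001,0.001,0.000]] rows 4
```

{"method": "apply_moves", "body": {
  "rows": [
    [[0.557,-0.623,0.459],[0,0,0]],
    [[0.557,-0.623,0.459],[0,0,0]],
    [[0.557,-0.623,0.459],[0,0,0]],
    [[0.557,-0.623,0.459],[0,0,0]],
    [[0.557,-0.623,0.459],[0,0,0]],
    [[0.557,-0.623,0.459],[0,0,0]]
  ]
}}

```text
clock: 11.02
tcp_pos: [0.5346, 0.2428, 0.1906]
orientation: [2.243, 2.192, 0.004]
contact_force: [0.4, 0.3, -0.2]
grip_width: 0.0853
gripper_force: 0.0
```

Run:
```python
from h import *
st(); d=shot('wrist','w3.png'); print(uv(d,(.534,.243,.019)))
u=uv(d,(.534,.243,.019))[0].astype(int)
blobs(d,(0,0,120),(180,60,255),0.019,amin=1500,box=(100,60,460,330))
```

```text
11.03 tcp [0.5346 0.2428 0.1906] x [ 0.023  1.    -0.002] z [ 0.005 -0.002 -1.   ] j [-0.85  0.42  0.4   1.86 -0.2   0.9  -0.37] F [ 0.4  0.3 -0.2] w 0.0853 0.0
[[280.05002893 190.4237002 ]]
px [279. 189.] xy [0.5331 0.2422] LxW [0.0854 0.0607] yaw 94.2
```

View pics/w3.png

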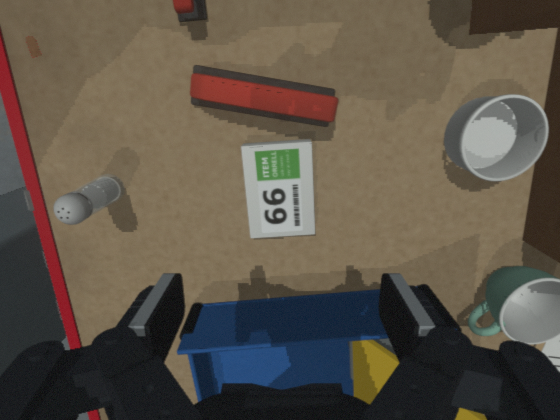

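The wrist view shows the pad at (279,189), with the large stapler beyond it at (262,95) and clear finger space on both sides. I'll grasp the pad.

Run:
```python
from h import *
Q=down(94.2)
plan(((.5331,.2422,.1),Q),((.5331,.2422,.025),Q),((.5331,.2422,.14),Q),(case(-32,60,140),Q),(case(-32,0,140),Q),(case(-32,0,60),Q))
```

```text
[[0.000,-0.010,0.364],[0.002,0.001,-0.031]] rows 2
[[0.000,0.000,0.300],[0.000,0.000,0.000]] rows 2
[[0.000,0.000,-0.460],[0.000,0.000,0.000]] rows 2
[[-0.690,-0.060,0.000],[0.000,0.000,0.000]] rows 3
[[-0.240,0.000,0.000],[0.000,0.000,0.000]] rows 1
[[0.000,0.000,0.320],[0.000,0.000,0.000]] rows 2
```

{"method": "apply_moves", "body": {
  "rows": [
    [[0,-0.01,0.36],[0,0,-0.031]],
    [[0,-0.01,0.36],[0,0,-0.031]],
    [[0,-0.01,0.36],[0,0,-0.031]],
    [[0,-0.01,0.45],[0,0,-0.031]],
    [[0,-0.01,0.55],[0,0,-0.031]],
    [[0,-0.01,0.62],[0,0,-0.031]],
    [[0,-0.01,0.665],[0,0,-0.031]],
    [[0,-0.01,0.665],[0,0,-0.031]]
  ]
}}

```text
clock: 12.08
tcp_pos: [0.5315, 0.2431, 0.0245]
orientation: [2.133, 2.3, 0.004]
contact_force: [0.6, -0.5, 0.8]
grip_width: 0.0857
gripper_force: 0.0
```

{"method": "apply_moves", "body": {
  "rows": [
    [[0,0,0],[0,0,0]],
    [[0,0,0],[0,0,0]],
    [[0,0,0],[0,0,0]],
    [[0,0,0],[0,0,0]],
    [[0,0,0],[0,0,0]],
    [[0,0,0],[0,0,0]]
  ],
  "jaw": -1,
  "newtons": 50
}}

```text
clock: 12.82
tcp_pos: [0.5321, 0.2436, 0.0257]
orientation: [2.133, 2.3, 0.007]
contact_force: [-1.8, -0.0, 6.1]
grip_width: 0.0588
gripper_force: 54.2
```

Run:
```python
from h import *
st()
```

```text
12.82 tcp [0.5321 0.2436 0.0257] x [-0.075  0.997 -0.   ] z [ 0.007  0.    -1.   ] j [-0.75  0.66  0.28  1.94 -0.31  0.58 -0.19] F [-1.8 -0.   6.1] w 0.0588 54.2
```

{"method": "apply_moves", "body": {
  "rows": [
    [[0,0,-0.05],[0,0,0]],
    [[0,0,-0.15],[0,0,0]],
    [[0,0,-0.3],[0,0,0]],
    [[0,0,-0.46],[0,0,0]],
    [[-0.12,-0.01,-0.46],[0,0,0]],
    [[-0.3,-0.03,-0.46],[0,0,0]],
    [[-0.5,-0.05,-0.46],[0,0,0]],
    [[-0.7,-0.05,-0.46],[0,0,0]],
    [[-0.9,-0.05,-0.46],[0,0,0]],
    [[-0.93,-0.055,-0.46],[0,0,0]]
  ]
}}

```text
clock: 14.08
tcp_pos: [0.5344, 0.0059, 0.1407]
orientation: [2.14, 2.293, 0.004]
contact_force: [-0.1, 0.5, -0.4]
grip_width: 0.0587
gripper_force: 54.0
```

Run:
```python
from h import *
st();Q=down(94.2); plan((case(-34,0,31),Q))
```

```text
14.07 tcp [0.5344 0.0059 0.1407] x [-0.069  0.998 -0.003] z [ 0.006 -0.002 -1.   ] j [-0.45  0.41  0.4   2.02 -0.23  0.74  0.16] F [-0.1  0.5 -0.4] w 0.0587 54.0
[[0.014,-0.007,0.439],[0.002,0.001,-0.001]] rows 2
```

{"method": "apply_moves", "body": {
  "rows": [
    [[0.013,-0.007,0.1],[0,0,0]],
    [[0.013,-0.007,0.2],[0,0,0]],
    [[0.013,-0.007,0.3],[0,0,0]],
    [[0.013,-0.007,0.38],[0,0,0]],
    [[0.013,-0.007,0.42],[0,0,0]],
    [[0.013,-0.007,0.438],[0,0,0]],
    [[0.013,-0.007,0.438],[0,0,0]],
    [[0.013,-0.007,0.438],[0,0,0]]
  ]
}}

```text
clock: 15.08
tcp_pos: [0.5336, 0.0137, 0.0309]
orientation: [2.132, 2.3, 0.006]
contact_force: [0.8, 0.1, -1.3]
grip_width: 0.0588
gripper_force: 54.0
```

{"method": "apply_moves", "body": {
  "rows": [
    [[0,0,0],[0,0,0]],
    [[0,0,0],[0,0,0]],
    [[0,0,0],[0,0,0]],
    [[0,0,-0.05],[0,0,0]],
    [[0,0,-0.15],[0,0,0]],
    [[0,0,-0.3],[0,0,0]],
    [[0,0,-0.5],[0,0,0]],
    [[0,0,-0.7],[0,0,0]],
    [[0,0,-0.7],[0,0,0]]
  ],
  "jaw": 0.7
}}

```text
clock: 16.2
tcp_pos: [0.5348, 0.0136, 0.2099]
orientation: [2.13, 2.297, 0.016]
contact_force: [0.8, 0.6, -0.5]
grip_width: 0.0726
gripper_force: 0.0
```

Run:
```python
from h import *
st(); d=shot('wrist','w4.png')
blobs(d,(0,0,120),(180,60,255),0.024,amin=1500,box=(100,60,460,330)); print('case front-left',uv(d,case(-115,115,49)), 'pad expected',uv(d,case(-34,0,24)))
```

```text
16.2 tcp [0.5348 0.0136 0.2099] x [-0.075  0.997  0.   ] z [ 0.013  0.001 -1.   ] j [-0.51  0.31  0.45  1.97 -0.17  0.88  0.1 ] F [ 0.8  0.6 -0.5] w 0.0726 0.0
px [278. 186.] xy [0.5334 0.0129] LxW [0.0865 0.0589] yaw 95.9
case front-left [[167.60121587  51.82744565]] pad expected [[276.92173708 191.44133175]]
```

View pics/w4.png

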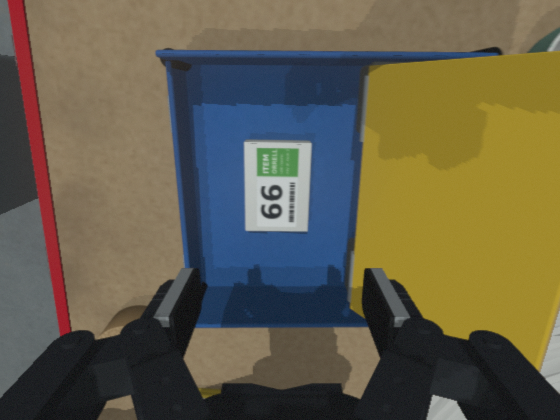

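The wrist view shows the pad lying flat at (278,186) in the bay, square to the case, with the flap back. Next I'll push it in from the front, tilting the fingers as they go under the tray.

```bash
cat >> h.py <<'E'
def push(xr,t,y=3,H=4.2,zl=8,L=22):
    a=np.radians(t); d=np.array([np.sin(a),-np.cos(a)]); w=np.array([np.cos(a),np.sin(a)])
    z=zl+25*np.cos(a)+11*np.sin(a); x=xr-L*d[0]-11*w[0]
    return case(x,y,z),down(H,t)
E
python3 - <<'E'
from h import *
p,r=cur(); P,Q=push(-72,0)
plan((P+[0,0,.12],Q),(P,Q))
T=[push(x,0) for x in np.linspace(-64,-10,8)]; e=rows(T,(P,Q))
T=[push(x,t) for x,t in zip(np.linspace(-3,30,6),np.linspace(4,25,6))]; e=rows(T,e)
T=[push(x,25) for x in (36,40,44,44,44)]; rows(T,e)
E
```

```text
[[-0.006,-0.200,0.217],[0.002,-0.002,0.501]] rows 9
[[0.000,0.000,0.480],[0.000,0.000,0.000]] rows 2
[[[0.03,0.000,0.000],[0.000,0.00,0.00]],[[0.06,0.000,0.000],[0.000,0.00,0.00]],[[0.09,-0.000,0.000],[0.000,0.00,0.00]],[[0.12,-0.000,0.000],[0.000,0.00,0.00]],[[0.16,-0.000,0.000],[0.000,0.00,0.00]],[[0.19,-0.000,0.000],[0.000,0.00,0.00]],[[0.22,0.000,0.000],[0.000,0.00,0.00]],[[0.25,0.000,0.000],[0.000,0.00,0.00]]]
[[[0.02,0.000,-0.003],[0.000,0.02,0.00]],[[0.04,0.000,-0.005],[0.000,0.05,0.00]],[[0.06,0.000,-0.007],[0.000,0.07,0.00]],[[0.08,-0.000,-0.008],[0.000,0.09,0.00]],[[0.11,-0.000,-0.009],[0.000,0.12,0.00]],[[0.13,-0.000,-0.009],[0.000,0.14,-0.00]]]
[[[0.02,-0.000,0.010],[0.000,0.00,0.00]],[[0.04,0.000,0.017],[0.000,0.00,0.00]],[[0.05,0.000,0.024],[0.000,0.00,0.00]],[[0.05,0.000,0.024],[0.000,0.00,0.00]],[[0.05,0.000,0.024],[0.000,0.00,0.00]]]
```

{"method": "apply_moves", "body": {
  "rows": [
    [[0,-0.2,0.1],[0,0,0.5]],
    [[0,-0.2,0.1],[0,0,0.5]],
    [[0,-0.2,0.1],[0,0,0.5]],
    [[0,-0.2,0.1],[0,0,0.5]],
    [[0,-0.2,0.1],[0,0,0.5]],
    [[0,-0.2,0.1],[0,0,0.5]],
    [[0,-0.2,0.1],[0,0,0.5]],
    [[-0.006,-0.2,0.217],[0,0,0.5]],
    [[-0.006,-0.2,0.217],[0,0,0.5]],
    [[-0.006,-0.2,0.217],[0,0,0.5]]
  ],
  "jaw": 0.06
}}

```text
clock: 17.5
tcp_pos: [0.4819, 0.0081, 0.1498]
orientation: [3.137, 0.12, 0.004]
contact_force: [0.2, -0.2, -0.0]
grip_width: 0.0454
gripper_force: 0.0
```

Run:
```python
from h import *
st(); plan(push(-72,0))
```

```text
17.5 tcp [0.4819 0.0081 0.1498] x [0.997 0.076 0.003] z [ 0.003 -0.002 -1.   ] j [-0.77  0.39  0.76  2.15 -0.39  0.75 -1.24] F [ 0.2 -0.2 -0. ] w 0.0454 0.0
[[0.007,-0.002,0.467],[0.001,-0.001,0.001]] rows 2
```

{"method": "apply_moves", "body": {
  "rows": [
    [[0.005,0,0.12],[0,0,0]],
    [[0.005,0,0.24],[0,0,0]],
    [[0.005,0,0.36],[0,0,0]],
    [[0.005,0,0.43],[0,0,0]],
    [[0.005,0,0.467],[0,0,0]],
    [[0.005,0,0.467],[0,0,0]]
  ]
}}

```text
clock: 18.25
tcp_pos: [0.4847, 0.0082, 0.034]
orientation: [3.138, 0.119, 0.007]
contact_force: [-0.5, -0.1, 0.0]
grip_width: 0.045
gripper_force: 0.0
```

{"method": "apply_moves", "body": {
  "rows": [
    [[0.03,0,0],[0,0,0]],
    [[0.06,0,0],[0,0,0]],
    [[0.09,0,0],[0,0,0]],
    [[0.12,0,0],[0,0,0]],
    [[0.16,0,0],[0,0,0]],
    [[0.19,0,0],[0,0,0]],
    [[0.22,0,0],[0,0,0]],
    [[0.25,0,0],[0,0,0]]
  ]
}}

```text
clock: 19.25
tcp_pos: [0.5474, 0.013, 0.0343]
orientation: [3.138, 0.119, 0.008]
contact_force: [-0.1, 0.4, -0.6]
grip_width: 0.0454
gripper_force: 0.2
```

Run:
```python
from h import *
st(); d=shot('wrist','w5.png')
T=[push(x,t) for x,t in zip(np.linspace(-3,30,6),np.linspace(4,25,6))]; e=rows(T)
```

```text
19.25 tcp [0.5474 0.013  0.0343] x [0.997 0.076 0.005] z [ 0.005 -0.001 -1.   ] j [-0.56  0.66  0.56  2.04 -0.61  0.6  -1.08] F [-0.1  0.4 -0.6] w 0.0454 0.2
[[[0.01,-0.000,0.003],[0.000,0.02,0.00]],[[0.03,-0.000,0.001],[0.000,0.04,0.00]],[[0.05,0.000,-0.001],[0.000,0.07,0.00]],[[0.07,0.000,-0.002],[0.000,0.09,0.00]],[[0.09,0.000,-0.003],[0.000,0.11,0.00]],[[0.12,0.000,-0.003],[0.000,0.14,0.00]]]
```

View pics/w5.png

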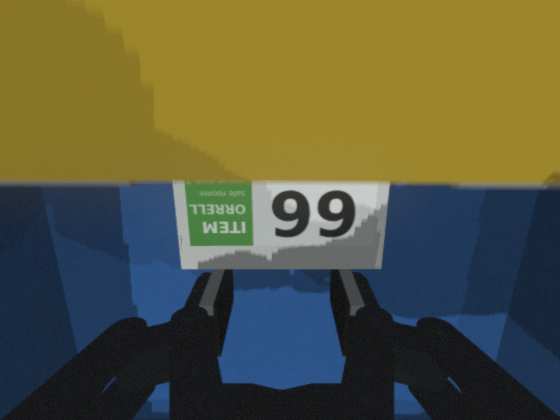

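The wrist view shows the pad's front edge at row 268 against both fingertips, and its rear going under the tray squarely. I'll continue with the tilt.

{"method": "apply_moves", "body": {
  "rows": [
    [[0.015,0,0.001],[0,0.02,0]],
    [[0.035,0,0],[0,0.045,0]],
    [[0.055,0,-0.001],[0,0.07,0]],
    [[0.075,0,-0.003],[0,0.09,0]],
    [[0.1,0,-0.004],[0,0.115,0]],
    [[0.12,0,-0.004],[0,0.139,0]],
    [[0.12,0,-0.004],[0,0.139,0]]
  ]
}}

```text
clock: 20.18
tcp_pos: [0.5883, 0.0148, 0.0582]
orientation: [-3.064, -0.124, -0.608]
contact_force: [-7.5, 0.7, 1.0]
grip_width: 0.0452
gripper_force: 3.0
```

Run:
```python
from h import *
st(); p,r=cur(); ti=r.apply([.011,0,.022])+p; c=R.from_euler('z',-CY).apply(ti-CO)*1000; print('rear corner case',c,'low z',(p+r.apply([-.011,0,.025]))[2])
d=shot('wrist','w6.png')
T=[push(x,25) for x in (36,40,44)]; rows(T)
```

```text
20.18 tcp [0.5883 0.0148 0.0582] x [0.921 0.075 0.382] z [ 0.381  0.031 -0.924] j [-0.46  0.54  0.39  2.2  -1.36  0.17 -0.32] F [-7.5  0.7  1. ] w 0.0452 3.0
rear corner case [40.02271234  1.81031843 42.03693256] low z 0.030858740145792655
[[[-0.05,-0.005,0.077],[-0.001,0.01,0.00]],[[-0.04,-0.005,0.083],[-0.001,0.01,0.00]],[[-0.02,-0.005,0.089],[-0.001,0.01,0.00]]]
```

View pics/w6.png

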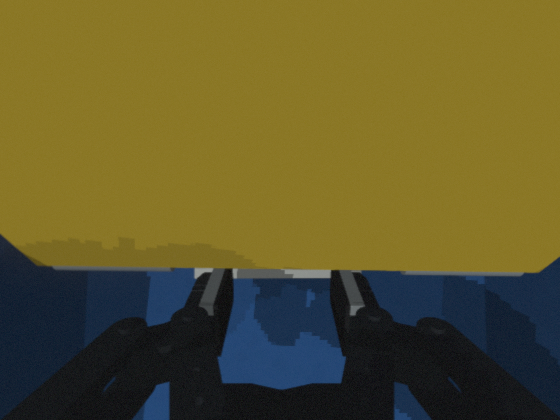

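The wrist view shows only a thin white strip of the pad at rows 268-277 beyond the hinge line. The arm reached its j5/j6 limits and the fingers rose over the pad, so I'll back off and redo the last push with about 20° of tilt.

{"method": "apply_moves", "body": {
  "rows": [
    [[-0.06,0,-0.02],[0,-0.02,0]],
    [[-0.12,0,-0.05],[0,-0.03,0]],
    [[-0.2,0,-0.08],[0,-0.035,0]],
    [[-0.2,0,-0.08],[0,-0.035,0]]
  ]
}}

```text
clock: 20.72
tcp_pos: [0.535, 0.0108, 0.0578]
orientation: [-3.095, -0.116, -0.442]
contact_force: [0.0, 0.3, 0.2]
grip_width: 0.0454
gripper_force: 0.0
```

```bash
cat >> h.py <<'E'
def corners():
    p,r=cur(); f=lambda v:np.round(R.from_euler('z',-CY).apply(p+r.apply(v)-CO)*1000,1)
    print('rear corner',f([.011,0,.022]),'low',f([-.011,0,.025]))
E
python3 - <<'E'
from h import *
st(); corners()
d=grab_frame('wrist')
hsv=cv2.cvtColor(d['frame'],cv2.COLOR_RGB2HSV); m=cv2.inRange(hsv,np.array([0,0,90]),np.array([180,70,255])); 
for u in (230,280,320):
    v=np.where(m[150:360,u])[0]+150
    if len(v): print(u,v.min(),v.max(),np.round(R.from_euler('z',-CY).apply(ray(d,(u,v.max()),.024)-CO)*1000,1))
P=[push(x,t,y=1,zl=7) for x,t in((-10,15),(20,20))]; rows(P)
E
```

```text
20.73 tcp [0.535  0.0108 0.0578] x [0.957 0.072 0.28 ] z [ 0.279  0.023 -0.96 ] j [-0.64  0.54  0.61  2.26 -1.17  0.31 -0.53] F [0.  0.3 0.2] w 0.0454 0.0
rear corner [-15.2   1.6  39.8] low [-35.5   1.6  30.8]
230 150 167 [[26.5 27.  24. ]]
280 150 166 [[27.   2.3 24. ]]
320 150 166 [[ 27.1 -17.5  24. ]]
[[[-0.01,0.002,0.098],[-0.001,-0.01,0.00]],[[0.10,0.003,0.129],[-0.001,0.02,0.00]]]
```

{"method": "apply_moves", "body": {
  "rows": [
    [[-0.01,0,0.04],[0,-0.008,0]],
    [[-0.01,0,0.08],[0,-0.008,0]],
    [[-0.01,0,0.1],[0,-0.008,0]],
    [[0.02,0,0.107],[0,0,0]],
    [[0.06,0,0.118],[0,0.01,0]],
    [[0.1,0,0.129],[0,0.02,0]],
    [[0.1,0,0.129],[0,0.02,0]]
  ]
}}

```text
clock: 21.65
tcp_pos: [0.5707, 0.0132, 0.0352]
orientation: [-3.077, -0.116, -0.538]
contact_force: [-0.3, -1.2, -0.4]
grip_width: 0.0451
gripper_force: 0.0
```

Run:
```python
from h import *
st(); corners()
rows([push(x,20,y=1,zl=7) for x in (28,33,38,43)])
```

```text
21.65 tcp [0.5707 0.0132 0.0352] x [0.938 0.07  0.339] z [ 0.338  0.028 -0.941] j [-0.44  0.57  0.36  2.22 -1.37  0.17 -0.32] F [-0.3 -1.2 -0.4] w 0.0451 0.0
rear corner [21.6  1.4 18.2] low [2.  1.4 7.9]
[[[0.02,0.001,0.012],[-0.001,0.00,0.00]],[[0.04,0.001,0.019],[-0.001,0.00,0.00]],[[0.06,0.001,0.026],[-0.001,0.00,0.00]],[[0.08,0.001,0.032],[-0.001,0.00,0.00]]]
```

Run:
```python
from h import *
rows([push(x,18,y=1,zl=6.5) for x in (24,28,32,36,39,42)])
```

```text
[[[0.01,0.001,0.010],[-0.001,-0.01,0.00]],[[0.02,0.001,0.015],[-0.001,-0.01,0.00]],[[0.04,0.001,0.020],[-0.001,-0.01,0.00]],[[0.05,0.001,0.026],[-0.001,-0.01,0.00]],[[0.07,0.001,0.030],[-0.001,-0.01,0.00]],[[0.08,0.001,0.034],[-0.001,-0.01,0.00]]]
```

{"method": "apply_moves", "body": {
  "rows": [
    [[0.01,0,0.01],[0,-0.01,0]],
    [[0.024,0,0.015],[0,-0.01,0]],
    [[0.04,0,0.02],[0,-0.01,0]],
    [[0.054,0,0.026],[0,-0.01,0]],
    [[0.068,0,0.03],[0,-0.01,0]],
    [[0.08,0,0.034],[0,-0.01,0]],
    [[0.08,0,0.034],[0,-0.01,0]]
  ]
}}

```text
clock: 22.52
tcp_pos: [0.5922, 0.015, 0.0341]
orientation: [-3.087, -0.118, -0.49]
contact_force: [0.3, -0.4, 0.1]
grip_width: 0.0452
gripper_force: 0.0
```

Run:
```python
from h import *
st(); corners(); d=shot('wrist','w7.png')
```

```text
22.52 tcp [0.5922 0.015  0.0341] x [0.948 0.072 0.31 ] z [ 0.309  0.025 -0.951] j [-0.55  0.63  0.52  2.15 -1.24  0.29 -0.48] F [ 0.3 -0.4  0.1] w 0.0452 0.0
rear corner [42.7  1.7 16.6] low [22.7  1.6  6.9]
```

Run:
```python
from h import *
rows([push(x,t,y=1,zl=6.5) for x,t in ((43,20),(45,22),(47,23))])
```

```text
[[[-0.00,0.002,0.001],[-0.001,0.01,0.00]],[[0.00,0.002,0.003],[-0.001,0.02,0.00]],[[0.01,0.002,0.005],[-0.001,0.03,0.00]]]
```

{"method": "apply_moves", "body": {
  "rows": [
    [[0,0,0.001],[0,0.01,0]],
    [[0.004,0,0.003],[0,0.022,0]],
    [[0.01,0,0.005],[0,0.026,0]],
    [[0.01,0,0.005],[0,0.026,0]]
  ]
}}

```text
clock: 23.08
tcp_pos: [0.596, 0.0155, 0.0395]
orientation: [-3.067, -0.117, -0.578]
contact_force: [-8.4, 0.9, -5.7]
grip_width: 0.0454
gripper_force: 4.3
```

Run:
```python
from h import *
st(); corners(); d=shot('wrist','w8.png')
```

```text
23.07 tcp [0.596  0.0155 0.0395] x [0.929 0.07  0.364] z [ 0.363  0.032 -0.931] j [-0.43  0.58  0.36  2.17 -1.37  0.17 -0.33] F [-8.4  0.9 -5.7] w 0.0454 4.3
rear corner [47.5  1.9 23.1] low [28.1  1.9 12.2]
```

View pics/w8.png

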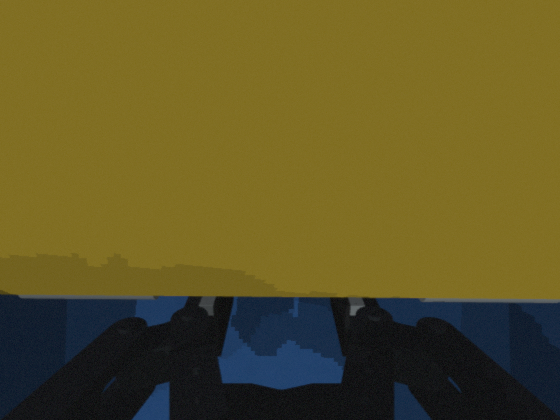

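The wrist view no longer shows any pad in front of the hinge line, and the fingers just touch the deck at 8 N. I'll back out and check.

{"method": "apply_moves", "body": {
  "rows": [
    [[-0.02,0,0],[0,-0.03,0]],
    [[-0.08,0,-0.02],[0,-0.05,0]],
    [[-0.16,0,-0.06],[0,-0.07,0]],
    [[-0.23,0,-0.1],[0,-0.07,0]],
    [[-0.23,0,-0.1],[0,-0.07,0]]
  ]
}}

```text
clock: 23.75
tcp_pos: [0.5365, 0.0103, 0.0437]
orientation: [-3.121, -0.118, -0.248]
contact_force: [0.6, 0.9, -0.0]
grip_width: 0.0453
gripper_force: 0.0
```

Run:
```python
from h import *
st(); corners(); d=shot('wrist','w9.png')
print(uv(d,[case(43,0,24),case(43,0,5),case(37,0,5)]))
plan(((.43,-.02,.10),down(4.2,10)),((.43,-.02,.28),down(4.2)))
```

```text
23.75 tcp [0.5365 0.0103 0.0437] x [0.985 0.075 0.158] z [ 0.158  0.014 -0.987] j [-0.71  0.65  0.74  2.18 -1.02  0.49 -0.68] F [ 0.6  0.9 -0. ] w 0.0453 0.0
rear corner [-16.2   1.   23.7] low [-37.4   1.   17.3]
[[283.92473067 122.69840276]
 [283.69449322 125.92052283]
 [283.64914011 138.68981875]]
[[-0.397,0.088,-0.292],[-0.001,0.005,0.001]] rows 3
[[0.125,0.000,-0.709],[-0.000,-0.056,0.000]] rows 3
```

View pics/w9.png

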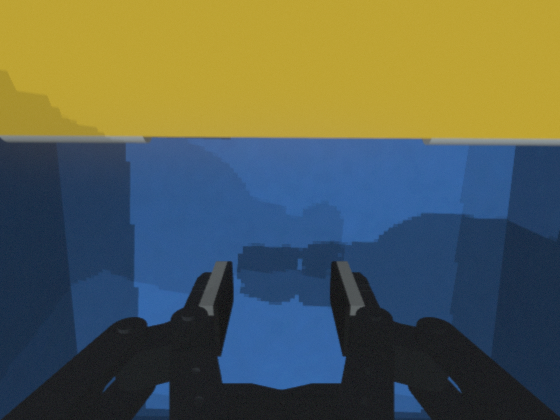

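The wrist view shows the bay floor empty right up to the hinge line at row 138, so the pad is fully under the tray. Cutters next.

{"method": "apply_moves", "body": {
  "rows": [
    [[0,0,-0.2],[0,0,0]],
    [[0,0,-0.4],[0,0,0]],
    [[-0.15,0,-0.65],[0,-0.02,0]],
    [[-0.25,0,-0.9],[0,-0.051,0]],
    [[-0.25,0.3,-0.9],[0,-0.051,0]],
    [[-0.25,0.6,-0.9],[0,-0.051,0]],
    [[-0.25,0.6,-0.9],[0,-0.051,0]]
  ],
  "jaw": 0.1
}}

```text
clock: 24.68
tcp_pos: [0.4526, -0.1504, 0.2569]
orientation: [-3.138, -0.116, -0.004]
contact_force: [-0.7, 0.7, -0.0]
grip_width: 0.047
gripper_force: 0.0
```

Run:
```python
from h import *
st(); d=grab_frame('top')
blobs(d,(20,120,120),(35,255,255),0.014,box=(330,150,460,300))
d=grab_frame('wrist');blobs(d,(20,120,100),(35,255,255),0.014,amin=300)
```

```text
24.68 tcp [ 0.4526 -0.1504  0.2569] x [0.997 0.074 0.002] z [ 0.002  0.001 -1.   ] j [-0.84  0.33  1.27  2.06 -0.37  1.01 -0.88] F [-0.7  0.7 -0. ] w 0.047 0.0
px [419. 220.] xy [ 0.5303 -0.4037] LxW [0.1292 0.0228] yaw 13.4
px [391. 118.] xy [ 0.514 -0.261] LxW [0.1282 0.0199] yaw 177.5
px [529. 114.] xy [ 0.5284 -0.4018] LxW [0.1308 0.0238] yaw 12.4
```

Run:
```python
from h import *
plan(((.514,-.2608,.16),down(-2.5)))
```

```text
[[0.215,0.456,0.387],[-0.000,-0.001,0.036]] rows 3
```

{"method": "apply_moves", "body": {
  "rows": [
    [[0.07,0.15,0.13],[0,0,0.012]],
    [[0.14,0.3,0.26],[0,0,0.024]],
    [[0.215,0.456,0.387],[0,0,0.036]],
    [[0.215,0.456,0.387],[0,0,0.036]],
    [[0.215,0.456,0.387],[0,0,0.036]]
  ]
}}

```text
clock: 25.4
tcp_pos: [0.5143, -0.2559, 0.1584]
orientation: [-3.139, 0.056, 0.003]
contact_force: [-0.4, -0.4, 1.2]
grip_width: 0.0465
gripper_force: 0.0
```

Run:
```python
from h import *
st(); d=shot('wrist','w10.png');blobs(d,(20,120,100),(35,255,255),0.014,amin=300)
plan(((.514,-.2608,.024),down(-2.5)))
```

```text
25.4 tcp [ 0.5143 -0.2559  0.1584] x [ 0.999 -0.035 -0.002] z [-0.002  0.002 -1.   ] j [-0.34  0.62  0.97  1.93 -0.64  0.93 -0.66] F [-0.4 -0.4  1.2] w 0.0465 0.0
px [292. 192.] xy [ 0.5152 -0.2639] LxW [0.1276 0.0171] yaw 179.1
px [472. 168.] xy [ 0.5299 -0.4062] LxW [0.1303 0.0213] yaw 16.4
[[-0.001,0.023,0.539],[-0.001,0.000,0.003]] rows 3
```

{"method": "apply_moves", "body": {
  "rows": [
    [[0,0.025,0.15],[0,0,0]],
    [[0,0.025,0.3],[0,0,0]],
    [[0,0.025,0.42],[0,0,0]],
    [[0,0.025,0.5],[0,0,0]],
    [[0,0.025,0.53],[0,0,0]],
    [[0,0.025,0.53],[0,0,0]]
  ]
}}

```text
clock: 26.2
tcp_pos: [0.514, -0.2623, 0.0264]
orientation: [-3.139, 0.055, 0.001]
contact_force: [-0.3, 0.5, 0.8]
grip_width: 0.047
gripper_force: 0.0
```

{"method": "apply_moves", "body": {
  "rows": [
    [[0,0,0],[0,0,0]],
    [[0,0,0],[0,0,0]],
    [[0,0,0],[0,0,0]],
    [[0,0,0],[0,0,0]],
    [[0,0,0],[0,0,0]]
  ],
  "jaw": -1,
  "newtons": 50
}}

```text
clock: 26.82
tcp_pos: [0.5142, -0.2628, 0.027]
orientation: [-3.139, 0.057, -0.001]
contact_force: [-0.4, 0.6, 6.2]
grip_width: 0.0161
gripper_force: 49.5
```

{"method": "apply_moves", "body": {
  "rows": [
    [[0,0,-0.08],[0,0,0]],
    [[0,0,-0.2],[0,0,0]],
    [[0,0,-0.35],[0,0,0]],
    [[0,0,-0.5],[0,0,0]],
    [[0,0,-0.56],[0,0,0]],
    [[0,0,-0.56],[0,0,0]]
  ]
}}

```text
clock: 27.58
tcp_pos: [0.5141, -0.2628, 0.1668]
orientation: [-3.139, 0.056, -0.001]
contact_force: [-0.4, -0.2, -0.7]
grip_width: 0.0164
gripper_force: 49.1
```

Run:
```python
from h import *
st(); Q=down(94.2)
plan((case(-78,-120,165),Q),(case(-78,0,165),Q))
```

```text
27.57 tcp [ 0.5141 -0.2628  0.1668] x [ 0.999 -0.036  0.001] z [ 0.001  0.002 -1.   ] j [-0.33  0.61  0.97  1.92 -0.63  0.95 -0.66] F [-0.4 -0.2 -0.7] w 0.0164 49.1
[[-0.086,-0.593,0.008],[-0.000,-0.001,-0.535]] rows 9
[[0.480,0.000,0.000],[0.000,0.000,0.000]] rows 2
```

{"method": "apply_moves", "body": {
  "rows": [
    [[-0.086,-0.2,0.008],[0,0,-0.06]],
    [[-0.086,-0.4,0.008],[0,0,-0.12]],
    [[-0.086,-0.593,0.008],[0,0,-0.18]],
    [[-0.086,-0.593,0.008],[0,0,-0.24]],
    [[-0.086,-0.593,0.008],[0,0,-0.3]],
    [[-0.086,-0.593,0.008],[0,0,-0.36]],
    [[-0.086,-0.593,0.008],[0,0,-0.42]],
    [[-0.086,-0.593,0.008],[0,0,-0.48]],
    [[-0.086,-0.593,0.008],[0,0,-0.535]],
    [[-0.086,-0.593,0.008],[0,0,-0.535]]
  ]
}}

```text
clock: 28.82
tcp_pos: [0.4967, -0.1137, 0.1632]
orientation: [-2.137, -2.297, 0.0]
contact_force: [-0.0, -0.7, -0.2]
grip_width: 0.0167
gripper_force: 49.2
```

Run:
```python
from h import *
st(); Q=down(94.2)
plan((case(-75,0,165),Q),(case(-75,0,33),Q))
```

```text
28.82 tcp [ 0.4967 -0.1137  0.1632] x [-0.072  0.997  0.003] z [-0.003  0.003 -1.   ] j [-0.38  0.37  0.59  2.06 -0.29  0.79  0.47] F [-0.  -0.7 -0.2] w 0.0167 49.2
[[0.479,0.017,-0.006],[-0.001,-0.001,-0.000]] rows 2
[[0.000,0.000,0.528],[0.000,0.000,0.000]] rows 3
```

{"method": "apply_moves", "body": {
  "rows": [
    [[0.15,0.017,-0.006],[0,0,0]],
    [[0.32,0.017,-0.006],[0,0,0]],
    [[0.48,0.017,-0.006],[0,0,0]],
    [[0.48,0.017,0.1],[0,0,0]],
    [[0.48,0.017,0.22],[0,0,0]],
    [[0.48,0.017,0.34],[0,0,0]],
    [[0.48,0.017,0.44],[0,0,0]],
    [[0.48,0.017,0.5],[0,0,0]],
    [[0.48,0.017,0.52],[0,0,0]],
    [[0.48,0.017,0.52],[0,0,0]]
  ]
}}

```text
clock: 30.08
tcp_pos: [0.4929, 0.0063, 0.0346]
orientation: [-2.137, -2.299, -0.001]
contact_force: [-0.4, -0.1, -0.3]
grip_width: 0.0163
gripper_force: 49.3
```

Run:
```python
from h import *
st(); Q=down(94.2)
plan((case(-75,0,33),Q))
```

```text
30.07 tcp [0.4929 0.0063 0.0346] x [-0.073  0.997  0.002] z [-0.001  0.002 -1.   ] j [-0.47  0.57  0.41  2.16 -0.47  0.5   0.37] F [-0.4 -0.1 -0.3] w 0.0163 49.3
[[-0.001,-0.003,0.007],[-0.000,-0.001,-0.000]] rows 1
```

{"method": "apply_moves", "body": {
  "rows": [
    [[0,0,0.008],[0,0,0]],
    [[0,0,0.008],[0,0,0]],
    [[0,0,0.008],[0,0,0]]
  ]
}}

```text
clock: 30.45
tcp_pos: [0.493, 0.0065, 0.0329]
orientation: [-2.136, -2.301, -0.002]
contact_force: [0.6, -0.4, -1.6]
grip_width: 0.0166
gripper_force: 49.3
```

{"method": "apply_moves", "body": {
  "rows": [
    [[0,0,0],[0,0,0]],
    [[0,0,0],[0,0,0]],
    [[0,0,0],[0,0,0]],
    [[0,0,-0.1],[0,0,0]],
    [[0,0,-0.3],[0,0,0]],
    [[0,0,-0.5],[0,0,0]],
    [[0,0,-0.7],[0,0,0]],
    [[-0.3,0,-0.8],[0,0,0]],
    [[-0.6,0,-0.8],[0,0,0]],
    [[-0.9,0,-0.8],[0,0,0]]
  ],
  "jaw": -0.2
}}

```text
clock: 31.7
tcp_pos: [0.507, -0.1791, 0.2322]
orientation: [-2.135, -2.303, -0.004]
contact_force: [1.5, 0.2, -0.6]
grip_width: 0.0344
gripper_force: 0.0
```

Run:
```python
from h import *
st(); d=grab_frame('top')
blobs(d,(20,120,120),(35,255,255),0.019,box=(230,150,335,260),amin=20)
blobs(d,(20,120,120),(35,255,255),0.014,box=(335,150,460,300),amin=20)
print('expected',case(-75,0,0))
plan(((.47,-.33,.22),down(13.5)),((.5285,-.4045,.16),down(13.5)))
```

```text
31.7 tcp [ 0.507  -0.1791  0.2322] x [-0.075  0.997  0.003] z [ 0.001  0.003 -1.   ] j [-0.34  0.33  0.71  1.95 -0.26  0.96  0.56] F [ 1.5  0.2 -0.6] w 0.0344 0.0
px [279. 235.] xy [0.4939 0.0089] LxW [0.1235 0.0159] yaw 94.4
px [274. 175.] xy [0.6704 0.0188] LxW [0.2436 0.1228] yaw 93.9
expected [0.49220141 0.00610714 0.        ]
[[-0.552,-0.179,0.054],[0.001,0.001,0.446]] rows 8
[[0.158,0.344,0.240],[0.000,0.000,0.000]] rows 2
```

Cutter A lies in the bay at the expected spot. I'll go for cutter B, which the arm was hiding in the top view.

{"method": "apply_moves", "body": {
  "rows": [
    [[-0.3,-0.1,0.03],[0,0,0.1]],
    [[-0.552,-0.179,0.054],[0,0,0.2]],
    [[-0.552,-0.179,0.054],[0,0,0.446]],
    [[-0.552,-0.179,0.054],[0,0,0.446]],
    [[-0.552,-0.179,0.054],[0,0,0.446]],
    [[-0.552,-0.179,0.054],[0,0,0.446]],
    [[-0.552,-0.179,0.054],[0,0,0.446]],
    [[-0.552,-0.179,0.054],[0,0,0.446]],
    [[-0.552,-0.179,0.054],[0,0,0.446]],
    [[-0.552,-0.179,0.054],[0,0,0.446]]
  ],
  "jaw": 0.1
}}

```text
clock: 33.0
tcp_pos: [0.4722, -0.3184, 0.2176]
orientation: [-3.115, -0.384, 0.002]
contact_force: [0.1, 0.1, -0.1]
grip_width: 0.0475
gripper_force: 0.0
```

Run:
```python
from h import *
st(); d=grab_frame('top')
blobs(d,(20,120,120),(35,255,255),0.014,box=(335,150,460,300),amin=20)
d=shot('wrist','w11.png');blobs(d,(20,120,100),(35,255,255),0.014,amin=300)
plan(((.5285,-.4045,.15),down(13.5)))
```

```text
33.0 tcp [ 0.4722 -0.3184  0.2176] x [ 0.97   0.243 -0.001] z [-0.001  0.002 -1.   ] j [-0.28  0.55  1.06  1.9  -0.56  1.03 -0.3 ] F [ 0.1  0.1 -0.1] w 0.0475 0.0
px [416. 209.] xy [ 0.5604 -0.3965] LxW [0.0672 0.0228] yaw 13.4
px [387. 142.] xy [ 0.5286 -0.4054] LxW [0.1284 0.0198] yaw 12.4
[[0.135,0.389,0.270],[-0.001,0.000,0.003]] rows 2
```

{"method": "apply_moves", "body": {
  "rows": [
    [[0.07,0.2,0.1],[0,0,0]],
    [[0.135,0.389,0.27],[0,0,0.003]],
    [[0.135,0.391,0.27],[0,0,0.003]],
    [[0.135,0.391,0.27],[0,0,0.003]]
  ]
}}

```text
clock: 33.6
tcp_pos: [0.5279, -0.4055, 0.15]
orientation: [-3.118, -0.366, 0.002]
contact_force: [-0.7, -0.0, 0.4]
grip_width: 0.0469
gripper_force: 0.0
```

Run:
```python
from h import *
st(); d=shot('wrist','w12.png');blobs(d,(20,120,100),(35,255,255),0.014,amin=300)
plan(((.5285,-.406,.0265),down(13)))
```

```text
33.6 tcp [ 0.5279 -0.4055  0.15  ] x [ 0.973  0.232 -0.001] z [-0.002  0.002 -1.   ] j [-0.02  0.76  0.91  1.71 -0.69  1.03 -0.21] F [-0.7 -0.   0.4] w 0.0469 0.0
px [285. 194.] xy [ 0.5304 -0.4074] LxW [0.1272 0.0172] yaw 14.2
[[0.000,0.005,0.497],[-0.001,0.000,0.002]] rows 2
```

{"method": "apply_moves", "body": {
  "rows": [
    [[0.003,0.005,0.15],[0,0,0]],
    [[0.003,0.005,0.3],[0,0,0]],
    [[0.003,0.005,0.42],[0,0,0]],
    [[0.003,0.005,0.48],[0,0,0]],
    [[0.003,0.005,0.495],[0,0,0]],
    [[0.003,0.005,0.495],[0,0,0]]
  ]
}}

```text
clock: 34.4
tcp_pos: [0.5299, -0.4062, 0.0275]
orientation: [-3.119, -0.367, -0.001]
contact_force: [0.4, -0.3, 0.5]
grip_width: 0.0474
gripper_force: 0.0
```

{"method": "apply_moves", "body": {
  "rows": [
    [[0,0,0],[0,0,0]],
    [[0,0,0],[0,0,0]],
    [[0,0,0],[0,0,0]],
    [[0,0,0],[0,0,0]],
    [[0,0,0],[0,0,0]]
  ],
  "jaw": -1,
  "newtons": 50
}}

```text
clock: 35.02
tcp_pos: [0.5298, -0.4065, 0.0273]
orientation: [-3.119, -0.367, -0.001]
contact_force: [-0.5, 0.4, 6.2]
grip_width: 0.0165
gripper_force: 50.3
```

{"method": "apply_moves", "body": {
  "rows": [
    [[0,0,-0.08],[0,0,0]],
    [[0,0,-0.2],[0,0,0]],
    [[0,0,-0.35],[0,0,0]],
    [[0,0,-0.5],[0,0,0]],
    [[0,0,-0.56],[0,0,0]],
    [[0,0,-0.56],[0,0,0]]
  ]
}}

```text
clock: 35.78
tcp_pos: [0.5298, -0.4064, 0.167]
orientation: [-3.118, -0.367, -0.001]
contact_force: [0.7, -0.1, -1.6]
grip_width: 0.0162
gripper_force: 49.5
```

Run:
```python
from h import *
st(); Q=down(94.2)
plan((case(-25,-200,165),Q),(case(-25,0,165),Q))
```

```text
35.77 tcp [ 0.5298 -0.4064  0.167 ] x [0.973 0.232 0.001] z [ 0.     0.002 -1.   ] j [-0.03  0.74  0.92  1.69 -0.67  1.05 -0.22] F [ 0.7 -0.1 -1.6] w 0.0162 49.5
[[0.306,-0.818,0.009],[-0.000,-0.001,-0.449]] rows 8
[[0.800,-0.000,0.000],[0.000,0.000,0.000]] rows 4
```

{"method": "apply_moves", "body": {
  "rows": [
    [[0.08,-0.2,0.009],[0,0,-0.05]],
    [[0.15,-0.4,0.009],[0,0,-0.1]],
    [[0.22,-0.6,0.009],[0,0,-0.16]],
    [[0.306,-0.818,0.009],[0,0,-0.22]],
    [[0.306,-0.818,0.009],[0,0,-0.28]],
    [[0.306,-0.818,0.009],[0,0,-0.34]],
    [[0.306,-0.818,0.009],[0,0,-0.4]],
    [[0.306,-0.818,0.009],[0,0,-0.449]],
    [[0.306,-0.818,0.009],[0,0,-0.449]]
  ]
}}

```text
clock: 36.9
tcp_pos: [0.5556, -0.1892, 0.1631]
orientation: [-2.136, -2.297, -0.0]
contact_force: [1.1, 0.8, -1.5]
grip_width: 0.0162
gripper_force: 49.5
```

Run:
```python
from h import *
st(); Q=down(94.2)
plan((case(-25,0,165),Q),(case(-25,0,34),Q))
```

```text
36.9 tcp [ 0.5556 -0.1892  0.1631] x [-0.073  0.997  0.004] z [-0.003  0.003 -1.   ] j [-0.24  0.51  0.62  1.89 -0.38  0.87  0.64] F [ 1.1  0.8 -1.5] w 0.0162 49.5
[[0.798,0.004,-0.005],[-0.001,-0.001,-0.000]] rows 4
[[0.000,0.000,0.524],[0.000,0.000,0.000]] rows 3
```

{"method": "apply_moves", "body": {
  "rows": [
    [[0.2,0.004,-0.005],[0,0,0]],
    [[0.4,0.004,-0.005],[0,0,0]],
    [[0.6,0.004,-0.005],[0,0,0]],
    [[0.798,0.004,-0.005],[0,0,0]],
    [[0.798,0.004,0.1],[0,0,0]],
    [[0.798,0.004,0.22],[0,0,0]],
    [[0.798,0.004,0.34],[0,0,0]],
    [[0.798,0.004,0.44],[0,0,0]],
    [[0.798,0.004,0.51],[0,0,0]],
    [[0.798,0.004,0.51],[0,0,0]]
  ]
}}

```text
clock: 38.15
tcp_pos: [0.5415, 0.0096, 0.036]
orientation: [-2.137, -2.297, 0.002]
contact_force: [0.2, -0.4, -0.7]
grip_width: 0.0163
gripper_force: 49.5
```

Run:
```python
from h import *
st(); Q=down(94.2)
plan((case(-25,0,32.5),Q))
```

```text
38.15 tcp [0.5415 0.0096 0.036 ] x [-0.072  0.997  0.002] z [-0.004  0.002 -1.   ] j [-0.49  0.63  0.47  2.05 -0.51  0.58  0.41] F [ 0.2 -0.4 -0.7] w 0.0163 49.5
[[0.000,0.002,0.014],[-0.001,-0.001,-0.000]] rows 1
```

{"method": "apply_moves", "body": {
  "rows": [
    [[0,0,0.013],[0,0,0]],
    [[0,0,0.013],[0,0,0]],
    [[0,0,0.013],[0,0,0]]
  ]
}}

```text
clock: 38.52
tcp_pos: [0.5429, 0.0098, 0.0347]
orientation: [-2.137, -2.301, -0.003]
contact_force: [0.6, -0.4, -1.3]
grip_width: 0.0167
gripper_force: 49.5
```

{"method": "apply_moves", "body": {
  "rows": [
    [[0,0,0],[0,0,0]],
    [[0,0,0],[0,0,0]],
    [[0,0,0],[0,0,0]],
    [[0,0,-0.1],[0,0,0]],
    [[0,0,-0.3],[0,0,0]],
    [[0,0,-0.5],[0,0,0]],
    [[0,0,-0.7],[0,0,0]],
    [[0,0,-0.9],[0,0,0]],
    [[0,0,-0.9],[0,0,0]]
  ],
  "jaw": -0.2
}}

```text
clock: 39.65
tcp_pos: [0.545, 0.009, 0.2629]
orientation: [2.137, 2.301, 0.012]
contact_force: [0.4, 0.5, -0.5]
grip_width: 0.034
gripper_force: 0.0
```

Run:
```python
from h import *
st(); d=shot('wrist','w13.png')
blobs(d,(20,120,90),(35,255,255),0.019,amin=300)
print(case(-25,0,0),case(-75,0,0)); Q=down(94.2)
plan((case(178,0,255),Q),(case(178,0,145),Q))
```

```text
39.65 tcp [0.545  0.009  0.2629] x [-0.074  0.997  0.004] z [ 0.006  0.004 -1.   ] j [-0.71  0.3   0.72  1.9  -0.24  1.02  0.18] F [ 0.4  0.5 -0.5] w 0.034 0.0
px [278. 170.] xy [0.542 0.01 ] LxW [0.1262 0.0153] yaw 94.4
px [232. 168.] xy [0.4931 0.0081] LxW [0.1274 0.0168] yaw 95.2
px [415. 183.] xy [ 0.6949 -0.0152] LxW [0.3379 0.1766] yaw 86.2
[0.54206714 0.00976905 0.        ] [0.49220141 0.00610714 0.        ]
[[0.001,0.806,0.025],[0.001,-0.001,0.000]] rows 4
[[0.000,0.000,0.440],[0.000,0.000,0.000]] rows 2
```

View pics/w13.png

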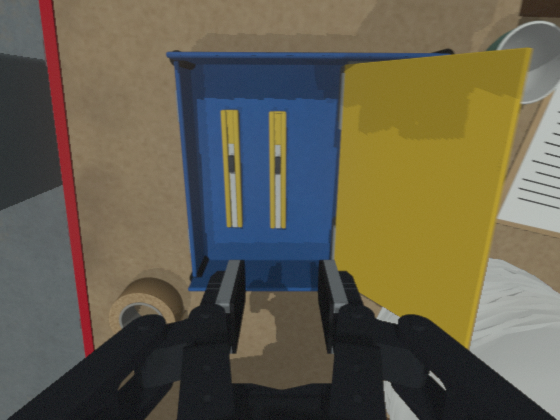

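The wrist view shows both cutters flat in the bay at (232,168) and (278,170), and the flap still back. Now I'll close the flap from behind with shut fingers.

{"method": "apply_moves", "body": {
  "rows": [
    [[0,0.2,0],[0,0,0]],
    [[0,0.4,0],[0,0,0]],
    [[0,0.6,0],[0,0,0]],
    [[0,0.8,0.01],[0,0,0]],
    [[0,0.806,0.025],[0,0,0]],
    [[0,0.806,0.15],[0,0,0]],
    [[0,0.806,0.3],[0,0,0]],
    [[0,0.806,0.42],[0,0,0]],
    [[0,0.806,0.46],[0,0,0]],
    [[0,0.806,0.46],[0,0,0]]
  ],
  "jaw": -1
}}

```text
clock: 40.95
tcp_pos: [0.7428, 0.0242, 0.1432]
orientation: [-2.136, -2.299, 0.001]
contact_force: [0.1, -1.4, -0.3]
grip_width: 0.0001
gripper_force: 0.0
```

Run:
```python
from h import *
st(); Q=down(94.2)
def pt(a,dx=19,dz=15): return bar(a)+R.from_euler('z',CY).apply([dx/1e3,0,dz/1e3]),Q
A=np.linspace(2.15,.7,16)
e=rows([pt(a) for a in A[:8]]); e=rows([pt(a) for a in A[8:]],e)
```

```text
40.95 tcp [0.7428 0.0242 0.1432] x [-0.074  0.997  0.002] z [-0.003  0.002 -1.   ] j [-0.48  0.77  0.59  1.49 -0.47  1.03  0.3 ] F [ 0.1 -1.4 -0.3] w 0.0001 0.0
[[[0.00,-0.082,-0.024],[-0.001,-0.00,0.00]],[[0.00,-0.117,-0.062],[-0.001,-0.00,0.00]],[[0.00,-0.156,-0.096],[-0.001,-0.00,0.00]],[[0.00,-0.198,-0.126],[-0.001,-0.00,0.00]],[[0.00,-0.242,-0.152],[-0.001,-0.00,0.00]],[[0.00,-0.289,-0.174],[-0.001,-0.00,0.00]],[[0.00,-0.338,-0.191],[-0.001,-0.00,0.00]],[[0.00,-0.388,-0.203],[-0.001,-0.00,0.00]]]
[[[0.00,-0.051,-0.007],[0.000,0.00,0.00]],[[0.00,-0.103,-0.010],[0.000,0.00,0.00]],[[0.00,-0.154,-0.007],[0.000,0.00,0.00]],[[0.00,-0.205,0.000],[0.000,0.00,0.00]],[[0.00,-0.255,0.013],[0.000,0.00,0.00]],[[0.00,-0.304,0.030],[0.000,0.00,0.00]],[[0.00,-0.351,0.052],[0.000,0.00,0.00]],[[0.00,-0.395,0.078],[0.000,0.00,0.00]]]
```

{"method": "apply_moves", "body": {
  "rows": [
    [[0,-0.082,-0.024],[0,0,0]],
    [[0,-0.117,-0.062],[0,0,0]],
    [[0,-0.156,-0.096],[0,0,0]],
    [[0,-0.198,-0.126],[0,0,0]],
    [[0,-0.242,-0.152],[0,0,0]],
    [[0,-0.289,-0.174],[0,0,0]],
    [[0,-0.338,-0.191],[0,0,0]],
    [[0,-0.388,-0.203],[0,0,0]]
  ]
}}

```text
clock: 41.95
tcp_pos: [0.6504, 0.0175, 0.1992]
orientation: [2.134, 2.3, 0.014]
contact_force: [5.6, 0.8, 15.2]
grip_width: 0.0001
gripper_force: 7.5
```

{"method": "apply_moves", "body": {
  "rows": [
    [[0,-0.051,-0.007],[0,0,0]],
    [[0,-0.103,-0.01],[0,0,0]],
    [[0,-0.154,-0.007],[0,0,0]],
    [[0,-0.205,0],[0,0,0]],
    [[0,-0.255,0.013],[0,0,0]],
    [[0,-0.304,0.03],[0,0,0]],
    [[0,-0.351,0.052],[0,0,0]],
    [[0,-0.395,0.078],[0,0,0]],
    [[0,-0.395,0.078],[0,0,0]]
  ]
}}

```text
clock: 43.08
tcp_pos: [0.5468, 0.0098, 0.1744]
orientation: [-2.135, -2.299, 0.001]
contact_force: [0.5, -1.0, -0.3]
grip_width: -0.0
gripper_force: 0.0
```

Run:
```python
from h import *
st(); d=shot('wrist','w14.png'); s=shot('scene','s2.png')
for a in (.3,.5,.6,.7,.8,1.0,2.1): print(a,uv(d,bar(a)),uv(s,case(35-146*np.cos(a),107,48+146*np.sin(a))))
hsv=cv2.cvtColor(d['frame'],cv2.COLOR_RGB2HSV); m=cv2.inRange(hsv,np.array([20,100,60]),np.array([35,255,255])); ys,xs=np.where(m); print('yellow wrist',xs.min(),xs.max(),ys.min(),ys.max(),len(xs))
for lo in ((20,110,110),):blobs(s,lo,(35,255,255),.1,amin=300,box=(200,150,350,290))
```

```text
43.08 tcp [0.5468 0.0098 0.1744] x [-0.074  0.997  0.002] z [-0.004  0.002 -1.   ] j [-0.65  0.43  0.67  1.97 -0.36  0.86  0.28] F [ 0.5 -1.  -0.3] w -0.0 0.0
0.3 [[180.64732752 249.92990326]] [[298.97370687 251.00009832]]
0.5 [[203.23813177 268.19847678]] [[295.32029005 242.90069106]]
0.6 [[220.30099511 277.52823172]] [[292.77242693 238.83538013]]
0.7 [[241.46766863 286.65801774]] [[289.77344537 234.82708317]]
0.8 [[266.70276546 295.2670394 ]] [[286.35509177 230.92730691]]
1.0 [[327.90205935 309.44796399]] [[278.42294449 223.65580993]]
2.1 [[588.89564822 265.74442867]] [[227.49411481 208.38425898]]
yellow wrist 93 371 27 375 48449
px [288. 217.] xy [ 0.5411 -0.0068] LxW [0.3308 0.1034] yaw 95.3
```

Run:
```python
from h import *
d=grab_frame('wrist')
for a in (0,.2,.3,.4,.5,.6,.7,.8): print(a,uv(d,[case(35-146*np.cos(a),y,48+146*np.sin(a)) for y in(107,0)]).round())
hsv=cv2.cvtColor(d['frame'],cv2.COLOR_RGB2HSV); m=cv2.inRange(hsv,np.array([20,100,60]),np.array([35,255,255]))
for r in range(20,240,30):
    x=np.where(m[r])[0]; print(r,(x.min(),x.max()) if len(x) else 0)
```

```text
0 [[142.  52.]
 [160. 207.]]
0.2 [[127.  47.]
 [150. 220.]]
0.3 [[123.  43.]
 [147. 228.]]
0.4 [[121.  39.]
 [147. 237.]]
0.5 [[122.  35.]
 [150. 246.]]
0.6 [[127.  30.]
 [155. 256.]]
0.7 [[136.  25.]
 [165. 267.]]
0.8 [[152.  19.]
 [179. 278.]]
20 0
50 (np.int64(135), np.int64(338))
80 (np.int64(139), np.int64(334))
110 (np.int64(142), np.int64(333))
140 (np.int64(146), np.int64(361))
170 (np.int64(149), np.int64(359))
200 (np.int64(153), np.int64(357))
230 (np.int64(157), np.int64(354))
```

Run:
```python
from h import *
Q=down(94.2)
def pt(a,dx=0,dz=29): return bar(a)+R.from_euler('z',CY).apply([dx/1e3,0,dz/1e3]),Q
p,r=cur()
e=rows([(p+[0,0,.03],Q),(pt(.68,-4,34))])
A=np.linspace(.6,0,8)
rows([pt(a) for a in A]+[pt(0,0,28)]*2,e)
```

```text
[[[0.00,-0.000,-0.120],[-0.000,-0.00,0.00]],[[0.00,-0.105,-0.067],[-0.000,-0.00,0.00]]]
[[[-0.00,-0.018,0.046],[0.000,0.00,0.00]],[[-0.00,-0.052,0.076],[0.000,0.00,0.00]],[[-0.00,-0.084,0.109],[0.000,0.00,0.00]],[[0.00,-0.113,0.145],[0.000,0.00,0.00]],[[-0.00,-0.138,0.183],[0.000,0.00,0.00]],[[-0.00,-0.160,0.223],[0.000,0.00,0.00]],[[-0.00,-0.179,0.265],[0.000,0.00,0.00]],[[0.00,-0.193,0.308],[0.000,0.00,0.00]],[[0.00,-0.193,0.312],[0.000,0.00,0.00]],[[0.00,-0.193,0.312],[0.000,0.00,0.00]]]
```

{"method": "apply_moves", "body": {
  "rows": [
    [[0,0.02,-0.06],[0,0,0]],
    [[0,0.02,-0.14],[0,0,0]],
    [[0,-0.05,-0.14],[0,0,0]],
    [[0,-0.105,-0.1],[0,0,0]],
    [[0,-0.105,-0.067],[0,0,0]]
  ]
}}

```text
clock: 43.85
tcp_pos: [0.5225, 0.0079, 0.1928]
orientation: [-2.136, -2.3, -0.003]
contact_force: [0.8, 0.1, 0.6]
grip_width: 0.0
gripper_force: 0.0
```

{"method": "apply_moves", "body": {
  "rows": [
    [[0,-0.018,0.046],[0,0,0]],
    [[0,-0.052,0.076],[0,0,0]],
    [[0,-0.084,0.109],[0,0,0]],
    [[0,-0.113,0.145],[0,0,0]],
    [[0,-0.138,0.183],[0,0,0]],
    [[0,-0.16,0.223],[0,0,0]],
    [[0,-0.179,0.265],[0,0,0]],
    [[0,-0.193,0.3],[0,0,0]],
    [[0,-0.193,0.308],[0,0,0]],
    [[0,-0.193,0.308],[0,0,0]]
  ]
}}

```text
clock: 45.1
tcp_pos: [0.4742, 0.0044, 0.1156]
orientation: [-2.136, -2.299, -0.002]
contact_force: [-4.7, 0.3, 12.6]
grip_width: 0.0005
gripper_force: 6.3
```

Run:
```python
from h import *
st(); print(bar(0))
```

```text
45.1 tcp [0.4742 0.0044 0.1156] x [-0.074  0.997  0.003] z [-0.001  0.003 -1.   ] j [-0.65  0.41  0.63  2.18 -0.4   0.66  0.33] F [-4.7  0.3 12.6] w 0.0005 6.3
[0.47424975 0.00478885 0.086     ]
```

{"method": "apply_moves", "body": {
  "rows": [
    [[0,0,0.006],[0,0,0]],
    [[0,0,0.006],[0,0,0]],
    [[0,0,-0.2],[0,0,0]],
    [[0,0,-0.4],[0,0,0]],
    [[0,0,-0.5],[0,0,0]],
    [[0.25,0,-0.55],[0,0,0]],
    [[0.5,0,-0.55],[0,0,0]],
    [[0.75,0,-0.55],[0,0,0]],
    [[0.9,0,-0.55],[0,0,0]],
    [[0.9,0,-0.55],[0,0,0]]
  ],
  "jaw": 0.1
}}

```text
clock: 46.35
tcp_pos: [0.4568, 0.2324, 0.2527]
orientation: [-2.129, -2.307, -0.002]
contact_force: [-0.2, -0.3, 0.6]
grip_width: 0.0471
gripper_force: 0.0
```

Run:
```python
from h import *
st(); w=grab_frame('wrist');t=grab_frame('top')
blobs(w,(-8,130,60),(8,255,255),.044,amin=400)
blobs(t,(-8,150,80),(8,255,255),0.044,box=(110,190,220,290))
b1=mid(t,(0,0,0),(180,255,75),(255,225,310,260)); print(b1,ray(t,b1,.086),bar(0))
print('flap corners');blobs(t,(20,120,120),(35,255,255),.051,box=(225,150,335,260),amin=200); print(case(-38,0,51))
```

```text
46.35 tcp [0.4568 0.2324 0.2527] x [-0.08   0.997  0.003] z [-0.001  0.003 -1.   ] j [-1.15  0.24  0.66  1.98 -0.18  0.98 -0.32] F [-0.2 -0.3  0.6] w 0.0471 0.0
px [359.  92.] xy [0.5203 0.3206] LxW [0.1115 0.0187] yaw 169.9
px [142. 163.] xy [0.3205 0.2142] LxW [0.3281 0.0118] yaw 89.9
[280.01501083 239.17260742] [[0.47804276 0.00679572 0.086     ]] [0.47424975 0.00478885 0.086     ]
flap corners
px [279. 221.] xy [0.5306 0.0091] LxW [0.2174 0.1481] yaw 94.0
[0.52910205 0.00881695 0.051     ]
```

Run:
```python
from h import *
plan(((.5205,.3206,.19),down(171)))
```

```text
[[0.349,0.279,0.252],[0.000,-0.001,-0.426]] rows 8
```

{"method": "apply_moves", "body": {
  "rows": [
    [[0.12,0.1,0.05],[0,0,-0.06]],
    [[0.24,0.2,0.1],[0,0,-0.12]],
    [[0.349,0.279,0.2],[0,0,-0.18]],
    [[0.349,0.279,0.252],[0,0,-0.24]],
    [[0.349,0.279,0.252],[0,0,-0.3]],
    [[0.349,0.279,0.252],[0,0,-0.36]],
    [[0.349,0.279,0.252],[0,0,-0.42]],
    [[0.349,0.279,0.252],[0,0,-0.426]],
    [[0.349,0.279,0.252],[0,0,-0.426]]
  ]
}}

```text
clock: 47.58
tcp_pos: [0.5211, 0.3197, 0.1903]
orientation: [-0.256, -3.13, -0.003]
contact_force: [-0.1, 0.1, 0.4]
grip_width: 0.0469
gripper_force: 0.0
```

Run:
```python
from h import *
st(); w=shot('wrist','w15.png')
blobs(w,(-8,130,60),(8,255,255),.044,amin=400); print(uv(w,(.5205,.3206,.044)))
# wrist-based check of bar after closing
plan(((.5205,.3206,.038),down(171)))
```

```text
47.58 tcp [0.5211 0.3197 0.1903] x [-0.987  0.162  0.001] z [-0.001  0.002 -1.   ] j [-0.87  0.45  0.29  1.79 -0.16  0.92  0.9 ] F [-0.1  0.1  0.4] w 0.0469 0.0
px [284. 193.] xy [0.5189 0.3223] LxW [0.1127 0.0174] yaw 169.2
px [396. 106.] xy [0.463  0.4154] LxW [0.0731 0.0131] yaw 94.4
[[282.11225604 199.58501801]]
[[0.001,0.001,0.609],[0.001,-0.000,-0.002]] rows 3
```

{"method": "apply_moves", "body": {
  "rows": [
    [[0.007,0.007,0.15],[0,0,0.007]],
    [[0.007,0.007,0.3],[0,0,0.007]],
    [[0.007,0.007,0.45],[0,0,0.007]],
    [[0.007,0.007,0.56],[0,0,0.007]],
    [[0.007,0.007,0.609],[0,0,0.007]],
    [[0.007,0.007,0.609],[0,0,0.007]]
  ]
}}

```text
clock: 48.38
tcp_pos: [0.5189, 0.323, 0.0377]
orientation: [-0.284, -3.127, -0.002]
contact_force: [-0.0, 0.2, 0.2]
grip_width: 0.0469
gripper_force: 0.0
```

{"method": "apply_moves", "body": {
  "rows": [
    [[0,0,0],[0,0,0]],
    [[0,0,0],[0,0,0]],
    [[0,0,0],[0,0,0]],
    [[0,0,0],[0,0,0]],
    [[0,0,0],[0,0,0]],
    [[0,0,0],[0,0,0]]
  ],
  "jaw": -1,
  "newtons": 60
}}

```text
clock: 49.12
tcp_pos: [0.5198, 0.3236, 0.0395]
orientation: [0.284, 3.129, 0.006]
contact_force: [-0.8, -1.1, 6.4]
grip_width: 0.0177
gripper_force: 59.1
```

{"method": "apply_moves", "body": {
  "rows": [
    [[0,0,-0.06],[0,0,0]],
    [[0,0,-0.15],[0,0,0]],
    [[0,0,-0.3],[0,0,0]],
    [[0,0,-0.45],[0,0,0]],
    [[0,0,-0.6],[0,0,0]],
    [[0,0,-0.6],[0,0,0]]
  ]
}}

```text
clock: 49.88
tcp_pos: [0.5208, 0.3238, 0.1919]
orientation: [0.283, 3.125, 0.011]
contact_force: [0.1, 1.1, -3.0]
grip_width: 0.0176
gripper_force: 59.2
```

Run:
```python
from h import *
st(); Q=down(94.2)
plan((case(-25,90,190),Q),(case(-25,0,190),Q),(case(-25,0,92),Q))
t=grab_frame('top'); s=grab_frame('scene')
b1=mid(t,(0,0,0),(180,255,75),(255,225,310,260)); print(b1, uv(t,bar(0)),uv(t,bar(.1)))
blobs(s,(20,110,110),(35,255,255),.051,amin=200,box=(200,150,350,290))
for a in(0,.1,.2): print(a,uv(s,bar(a)),uv(s,[case(35-146*np.cos(a),y,51+146*np.sin(a)) for y in(107,-107)]))
hsv=cv2.cvtColor(s['frame'],cv2.COLOR_RGB2HSV); m=cv2.inRange(hsv,np.array([0,0,0]),np.array([180,255,60]))[200:260,280:335]
c=max(cv2.findContours(m,0,1)[0],key=cv2.contourArea); print(np.array(cv2.minAreaRect(c)[0])+[280,200],cv2.contourArea(c))
cv2.imwrite('pics/fin.png',np.hstack([cv2.resize(s['frame'][170:300,200:350],None,fx=2.6,fy=2.6),cv2.resize(t['frame'][150:280,210:360],None,fx=2.6,fy=2.6)])[:,:,::-1])
```

```text
49.88 tcp [0.5208 0.3238 0.1919] x [-0.984  0.18  -0.003] z [ 0.004  0.007 -1.   ] j [-0.88  0.45  0.3   1.79 -0.17  0.92  0.88] F [ 0.1  1.1 -3. ] w 0.0176 59.2
[[-0.219,-0.872,0.002],[0.003,-0.001,0.419]] rows 8
[[-0.360,-0.000,0.000],[0.000,0.000,0.000]] rows 2
[[0.000,0.000,0.392],[0.000,0.000,0.000]] rows 2
[280.05816269 239.16885567] [[280.78245473 240.5470547 ]] [[280.66389846 238.67480884]]
px [292. 229.] xy [ 0.5315 -0.0063] LxW [0.2424 0.1709] yaw 98.9
0 [[308.21499435 226.70722633]] [[300.74628296 261.64334649]
 [324.55860531 215.11314903]]
0.1 [[306.97153029 223.14116078]] [[300.66576597 258.00218194]
 [324.66309712 211.56146558]]
0.2 [[305.30630046 219.55331098]] [[300.08715598 254.18625184]
 [324.32148027 207.87700692]]
[307.2702713  230.87837982] 58.5
```

Run:
```python
from h import *
s=grab_frame('scene'); hsv=cv2.cvtColor(s['frame'],cv2.COLOR_RGB2HSV); m=cv2.inRange(hsv,np.array([20,90,60]),np.array([35,255,255]))
for c in (296,299,302,306,312,320): print(c,200+np.where(m[200:280,c])[0].max(), end='; ')
for a in (0,.05,.1):
    q=uv(s,[case(35-146*np.cos(a),y,51+146*np.sin(a)) for y in (107,60,0,-60)]); print(a,q.round(1).tolist())
```

```text
296 256; 299 257; 302 258; 306 252; 312 241; 320 225; 0 [[300.7, 261.6], [306.5, 250.4], [313.4, 236.9], [319.8, 224.4]]
0.05 [[300.8, 259.8], [306.6, 248.6], [313.5, 235.1], [319.9, 222.6]]
0.1 [[300.7, 258.0], [306.5, 246.8], [313.4, 233.3], [319.9, 220.8]]
```

Scene-view rows along the flap's front edge match a flat flap at angle 0. The stapler is gripped, so I'll carry it over.

{"method": "apply_moves", "body": {
  "rows": [
    [[-0.05,-0.2,0],[0,0,0.05]],
    [[-0.1,-0.4,0],[0,0,0.1]],
    [[-0.15,-0.6,0],[0,0,0.15]],
    [[-0.2,-0.78,0],[0,0,0.2]],
    [[-0.219,-0.872,0],[0,0,0.25]],
    [[-0.219,-0.872,0],[0,0,0.3]],
    [[-0.219,-0.872,0],[0,0,0.35]],
    [[-0.219,-0.872,0],[0,0,0.4]],
    [[-0.219,-0.872,0],[0,0,0.419]],
    [[-0.219,-0.872,0],[0,0,0.419]]
  ]
}}

```text
clock: 51.28
tcp_pos: [0.5329, 0.0985, 0.1862]
orientation: [-2.135, -2.301, 0.003]
contact_force: [-0.3, 0.2, -3.5]
grip_width: 0.0172
gripper_force: 59.3
```

Run:
```python
from h import *
st(); Q=down(94.2)
plan((case(-25,0,190),Q),(case(-25,0,94),Q))
```

```text
51.27 tcp [0.5329 0.0985 0.1862] x [-0.075  0.997  0.001] z [-0.004  0.001 -1.   ] j [-0.82  0.4   0.67  1.97 -0.33  0.87  0.09] F [-0.3  0.2 -3.5] w 0.0172 59.3
[[-0.357,0.010,-0.015],[-0.001,-0.000,0.001]] rows 2
[[0.000,0.000,0.384],[0.000,0.000,0.000]] rows 2
```

{"method": "apply_moves", "body": {
  "rows": [
    [[-0.12,0.01,-0.01],[0,0,0]],
    [[-0.25,0.01,-0.01],[0,0,0]],
    [[-0.357,0.01,-0.01],[0,0,0]],
    [[-0.357,0.01,0.08],[0,0,0]],
    [[-0.357,0.01,0.18],[0,0,0]],
    [[-0.357,0.01,0.28],[0,0,0]],
    [[-0.357,0.01,0.34],[0,0,0]],
    [[-0.357,0.01,0.365],[0,0,0]],
    [[-0.357,0.01,0.365],[0,0,0]]
  ]
}}

```text
clock: 52.4
tcp_pos: [0.543, 0.0099, 0.0961]
orientation: [-2.136, -2.3, -0.001]
contact_force: [-0.4, -0.5, -3.3]
grip_width: 0.0179
gripper_force: 59.2
```

Run:
```python
from h import *
st(); plan((case(-25,0,91),down(94.2)))
```

```text
52.4 tcp [0.543  0.0099 0.0961] x [-0.074  0.997  0.002] z [-0.001  0.002 -1.   ] j [-0.58  0.54  0.58  2.03 -0.46  0.7   0.37] F [-0.4 -0.5 -3.3] w 0.0179 59.2
[[-0.000,-0.004,0.020],[-0.000,-0.001,0.000]] rows 1
```

{"method": "apply_moves", "body": {
  "rows": [
    [[0,-0.004,0.01],[0,0,0]],
    [[0,-0.004,0.018],[0,0,0]],
    [[0,-0.004,0.022],[0,0,0]],
    [[0,-0.004,0.022],[0,0,0]]
  ]
}}

```text
clock: 52.9
tcp_pos: [0.542, 0.01, 0.0907]
orientation: [-2.136, -2.301, -0.002]
contact_force: [-1.5, -0.2, -1.4]
grip_width: 0.0177
gripper_force: 59.4
```

Run:
```python
from h import *
st()
```

```text
52.9 tcp [0.542  0.01   0.0907] x [-0.074  0.997  0.003] z [-0.001  0.002 -1.   ] j [-0.57  0.55  0.57  2.03 -0.47  0.69  0.37] F [-1.5 -0.2 -1.4] w 0.0177 59.4
```

{"method": "apply_moves", "body": {
  "rows": [
    [[0,0,0],[0,0,0]],
    [[0,0,0],[0,0,0]],
    [[0,0,0],[0,0,0]],
    [[0,0,0],[0,0,0]],
    [[0,0,-0.08],[0,0,0]],
    [[0,0,-0.2],[0,0,0]],
    [[0,0,-0.4],[0,0,0]],
    [[0,0,-0.6],[0,0,0]],
    [[0,0,-0.75],[0,0,0]],
    [[0,0,-0.75],[0,0,0]]
  ],
  "jaw": 0
}}

```text
clock: 54.15
tcp_pos: [0.5438, 0.0093, 0.281]
orientation: [2.137, 2.302, 0.01]
contact_force: [0.3, 0.0, -0.3]
grip_width: 0.0427
gripper_force: 0.0
```

{"method": "apply_moves", "body": {
  "rows": [
    [[-0.25,0,0],[0,0,0]],
    [[-0.5,0,0],[0,0,0]],
    [[-0.75,0,0],[0,0,0]],
    [[-0.95,0,0],[0,0,0]],
    [[-0.95,0,0],[0,0,0]]
  ]
}}

```text
clock: 54.78
tcp_pos: [0.5577, -0.2326, 0.2765]
orientation: [-2.146, -2.292, 0.003]
contact_force: [-0.1, -0.1, 0.8]
grip_width: 0.0432
gripper_force: 0.0
```

Run:
```python
from h import *
st(); s=grab_frame('scene'); t=grab_frame('top')
blobs(t,(-8,130,60),(8,255,255),.095,amin=30,box=(230,190,335,260)); print(case(-25,0,0))
cv2.imwrite('pics/fin.png',np.hstack([cv2.resize(s['frame'][170:300,180:330],None,fx=2.6,fy=2.6),cv2.resize(t['frame'][150:280,210:360],None,fx=2.6,fy=2.6)])[:,:,::-1])
```

```text
54.77 tcp [ 0.5577 -0.2326  0.2765] x [-0.066  0.998  0.   ] z [-0.003 -0.    -1.   ] j [-0.29  0.43  0.79  1.75 -0.33  1.11  0.67] F [-0.1 -0.1  0.8] w 0.0432 0.0
px [279. 216.] xy [0.5412 0.0091] LxW [0.1122 0.0202] yaw 94.5
[0.54206714 0.00976905 0.        ]
```

View pics/fin.png

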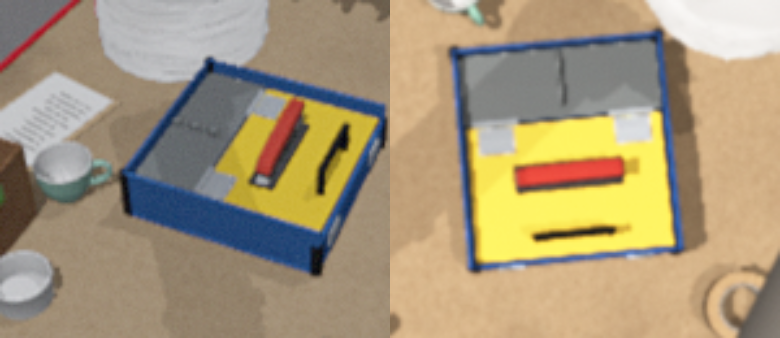

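The final picture shows the flap flat. The large stapler stands upright on it at top-view (279,216), clear of the bar. I'll hand in.

```bash
python3 -c "
from bench import job
print(job.hand_in())"
```

```text
the job is handed in; nothing more can be done
None
```

I packed the case and handed the job in at about 55 s: the pad is under the tray, both cutters are in the bay (no marker was present), the flap is flat, and the larger stapler stands upright on it. The hand-in gave no verdict.

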